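# Reload the lens marking fixture

### The arm

A 7-joint arm with a two-finger parallel gripper is mounted at the origin on the work surface. World frame = base frame: x ahead of the robot, y to its left, z up, the work surface at z = 0. Lengths are in m, angles in rad, forces in N, time in s.
With the tool pointing down it reaches from about 0.4 to 0.875 m from the base axis. Payload 19.3 kg.
Tool frame: the origin (TCP) lies on the mounting face of the last link; the fingertips stand 173 mm ahead of it and the grasp point (between the pads) lies 155 mm ahead of it; z points along the fingers, x is the direction in which the jaws open and shut, and the axes are right-handed (so a half turn about z gives the same grasp; the last joint's range is limited). The gripper opens to 85 mm and grips with 20 to 120 N. Pads are 22 mm wide; open, the fingers measure 114 mm over their backs; the gripper's body (76 mm by 85 mm) begins 54 mm behind the grasp point. The pads swing forward as they close: fully open they stand 13 mm farther back than shut.
Start: joints at [1.254, 0.521, -0.036, 1.599, 0.021, 1.021, -0.113], TCP at [0.153, -0.606, 0.405] pointing down, gripper open.
Joint ranges: [-2.91, 2.91], [-0.3, 2.13], [-1.5, 1.42], [0.17, 2.43], [-1.26, 4.41], [0.16, 1.93], [-2.52, 2.52]. Speed limits (rad/s): [1.89, 1.89, 2.39, 2.39, 3.01, 3.01, 3.01].

### API

Orientations are given as a unit quaternion [x, y, z, w].
In Python, from plant import readout, viewer, order gives the robot as it stands.
- The arm moves only by the tool apply_moves, never from a script. Its argument "motion" is a list of rows, each an object of numbers: "tx", "ty", "tz": the shift along the tool's x, y, z in units of 1 m (1.0 is 1 m); "rx", "ry", "rz": the turn, a rotation vector about the tool's x, y, z in units of 30 degrees (1.0 is 30 degrees). A call has 1 to 12 rows; each row is the pose to reach, as a shift and turn from the pose measured when the call began, along the tool's axes at that moment; what a row does not reach only later rows make up. A row lasts 1/10 s, in which the tool goes at most 50 mm and 8.59 degrees, less where a joint would pass 70% of its speed; a pose out of reach is approached as far as the arm can. A call with a number of a shift or a turn outside -1 to 1 is refused whole. A call with a gripper value outside its range is refused whole. "jaw" is the closure, from -1 (fully open) to 1 (shut), set as the call begins (left out, the last holds). The fingers move at their own pace and stop on an object; the grip force is fixed at half the most. Time passes only in rows, so rows that repeat a pose let the fingers close. It gives the time, the measured TCP pose, the force and the opening at its end, in the units of the state.
- readout.state(): the state, without advancing time (a new reading comes with each control period).
- viewer.grab_frame(name): name is "scene" or "top" or "wrist"; returns the picture (400x640x3 uint8, red, green, blue); there is no depth.
- viewer.calibration(name): a dict with "fov_y" (degrees; the focal length in pixels is half the picture's height over the tangent of half this angle, whatever the lens; pixels are square), "cx", "cy" (the principal point, pixels), "world_from_camera" (4x4, takes a point from camera to world coordinates); the wrist camera has in their place "mount" (4x4, takes a point from camera to tool coordinates, whose origin is the TCP and whose axes are the tool frame's). Camera axes: x right, y up, looking along -z (the intrinsics and any distortion apply to the point x, -y, -z); pixel columns grow to the right and rows downward; lengths in m; the calibration is good to about 2 mm. A picture is of the moment at which its call begins: read the wrist's pose just before it. calibration takes no time and is no camera call.
- order.close_job(): hands the job in, once; it reports no verdict.
Trained networks look in the newest picture that a camera, given by its name, has taken for a name from the list of things; names that differ only in an ending like _2 or _b are one class to them, and where a whole thing is asked for, a point or a joint stands for the part that bears it (a point fixed in the world has none). Each returns a list of dicts, best first, with "conf" (0 to 1); they miss things now and then, are a little off and sometimes report something else, mostly with a low value. They report only what shows in the picture. A call takes as long as a camera call. They do not tell look-alikes from the thing itself.
- viewer.look_for(thing, camera): "xy" ([column, row] in pixels, amid what is visible of it).
- viewer.regions_of(thing, camera): "mask" (400x640 bool, what is visible of it) and "xy" ([column, row] in pixels, amid what is visible of it).
The state is a dict: "t": time; "joint_pos": joint angles; "joint_velocities": joint speeds; "joint_torque": joint torques, N m; "eef_pos": TCP position; "eef_rot": TCP orientation; "force": force on the tool from outside, world axes, zero at the start; "moment": the same for the moment, N m; "grip_width": finger opening in m.
Only numpy, scipy, OpenCV 4.12 (cv2) and the standard library are available. Lean on these libraries where they do the work, as an engineer would, in place of code of your own. Each camera call takes 0.05 s, during which the arm holds its last target. There are 200 camera calls.

### The job

Push the fixture's sprung clamp back by its red post and shift the post sideways into the holding notch so that it stays back by itself. Then move every finished dark blank (green grip) out of the nests to stand flat in the black tray, and seat every new blank (white grip) from the bench flat and fully home in a nest of its own outline. With all of that done, bring the post out of the notch and let the clamp spring fully home over the blanks; leave the spectacles and other things on the bench where they are.

Things in the scene. Friction and masses are not known exactly. Their poses are not given: they have to be found in the camera images.
- fixture: fixed marking fixture: plate with a row of four nests, alternating round and square, grey deck behind. Origin on the bench under the row's middle; x from nests to clamp post, y along the row, z up. Spans x -38 to 130, y -142 to 142 mm, top at 16; nest floors at 10; blue end guides to 36; yellow slotted plate (x 48 to 124, y -40 to 50) to 37; stubs of seated blanks to 40 mm high.
- nest0 (a point): centre of the floor of a round nest in the fixture, 6 mm deep, with 1.5 mm of room all round for a round blank; x, y, z as the fixture's. Fixture y positions of nest0..nest3: 99, 33, -33, -99 mm.
- nest1 (a point): centre of the floor of a square nest in the fixture, 6 mm deep, with 1.5 mm of room all round for a square blank; x, y, z as the fixture's. Fixture y positions of nest0..nest3: 99, 33, -33, -99 mm.
- nest2 (a point): centre of the floor of a round nest in the fixture, 6 mm deep, with 1.5 mm of room all round for a round blank; x, y, z as the fixture's. Fixture y positions of nest0..nest3: 99, 33, -33, -99 mm.
- nest3 (a point): centre of the floor of a square nest in the fixture, 6 mm deep, with 1.5 mm of room all round for a square blank; x, y, z as the fixture's. Fixture y positions of nest0..nest3: 99, 33, -33, -99 mm.
- clamp (a joint): how far the sprung clamp bar is pushed back along fixture +x (m). 0 = home: the bar (front edge at fixture x 16 mm, 21 to 29 mm above the bench) covers the rear rims of all nests, nothing goes in or out. Limit 0.042; the spring pulls home with 3 N at 0, 8 N at 0.042. Parked in the notch it rests at about 0.034, clear of the nests.
- latch (a joint): how far the red post is shifted along fixture +y (m), 0 to 0.016; stays where left (1 N). It stands in an L-shaped slot in the yellow plate: it shifts only with the clamp beyond about 0.036; shifted over 0.009 and let go, it rests on the notch's front edge and holds the clamp back. To free it: push back a little, shift to 0, let go.
- post (a point): centre of the top of the red round post that moves the clamp, 14 mm across, free to grip from the yellow plate's top (37 mm above the bench) up to this point (72 mm above the bench). With clamp and latch at 0 it stands at fixture x 65 mm, y 0.
- round1: a new round lens blank: pale blue disc 48 mm across and 8 mm thick (its lowest 2.5 mm is narrower, 45 mm), with a white round gripping stub on top, 18 mm across, 22 mm tall (from 8 to 30 mm above the underside). 50 g. Origin: centre of the underside, z up out of the stub. It may be absent (None from the start).
- round2: a new round lens blank: pale blue disc 48 mm across and 8 mm thick (its lowest 2.5 mm is narrower, 45 mm), with a white round gripping stub on top, 18 mm across, 22 mm tall (from 8 to 30 mm above the underside). 50 g. Origin: centre of the underside, z up out of the stub. It may be absent (None from the start).
- square1: a new square filter blank: amber plate 44 x 44 mm and 8 mm thick (its lowest 2.5 mm is narrower, 41 mm), sides along its x and y, with a white gripping bar on top, 26 mm long along its x, 12 mm wide along its y, 22 mm tall (from 8 to 30 mm above the underside). 50 g. Origin: centre of the underside, z up. It may be absent (None from the start).
- square2: a new square filter blank: amber plate 44 x 44 mm and 8 mm thick (its lowest 2.5 mm is narrower, 41 mm), sides along its x and y, with a white gripping bar on top, 26 mm long along its x, 12 mm wide along its y, 22 mm tall (from 8 to 30 mm above the underside). 50 g. Origin: centre of the underside, z up. It may be absent (None from the start).
- done1: a finished round blank, dark lens and green stub, otherwise as the new round ones; starts in nest0. May be absent (None from the start).
- done2: a finished square blank, dark plate and green bar, otherwise as the new square ones; starts in nest1. May be absent (None from the start).
- done3: a finished round blank, dark lens and green stub, otherwise as the new round ones; starts in nest2. May be absent (None from the start).
- tray: black finished-work tray with white floor, fixed: 130 (x) x 170 (y) x 15 mm high, walls 4 mm, floor 5 mm thick. Origin: centre of the underside, x and y along its sides.
- red_specs: a pair of spectacles with red frame, a bystander to be left where it is; origin at the middle of its underside (for the tool: its middle).
- blue_specs: a pair of spectacles with blue frame, a bystander to be left where it is; origin at the middle of its underside (for the tool: its middle).
- screwdriver: a small screwdriver, a bystander to be left where it is; origin at the middle of its underside (for the tool: its middle).
- spray: a white spray bottle, a bystander to be left where it is; origin at the middle of its underside (for the tool: its middle).
- jar: a small jar, a bystander to be left where it is; origin at the middle of its underside (for the tool: its middle).
- gauge_case: a grey case, a bystander to be left where it is; origin at the middle of its underside (for the tool: its middle).
There are look-alikes about, which are no part of the job. What is shaped like the done1 but purple is not meant. Leave any purple look-alike of the round2 alone.

How it is judged:
By the outcome, as a careful person would: the job done as asked, in the order asked, and still so for the second after the job is handed in, with the robot touching nothing.
Of round1, round2, square1, square2 only 3 to 4 are there at a start; the rules pass over those that are not, and their reading is None.
Of done1, done2, done3 only 2 to 3 are there at a start; the rules pass over those that are not, and their reading is None.
At some moment in a run one of round1, round2, square1, square2 may be knocked a few centimetres aside while the robot is not near it.
Once in a run the grip may slacken for a moment while it holds something.
It also fails if it takes over 208 s, if anything falls off the work surface, if the arm or the gripper's body presses on something with over 40 N, if the wrist force passes 120 N, or if a joint passes its speed limit or range.

## Working session

There is one attempt and no reset: what is moved stays moved. The work goes in short steps, Python scripts to look and compute and a tool call to move; the robot and the scene stay as the last step left them, time stands still between calls to the robot, and variables do not carry over. Pictures are saved under pics/ and viewed, about 12 in all and at most 16, crops included, and the job is handed in when it is done.

Besides the shell and the picture viewer there is one more tool, called after "Request:" as name(argument=value, ...), one argument or row to a line, values as JSON. apply_moves: Moves the arm, as the interface text tells. Its arguments: {"type":"object","properties":{"motion":{"type":"array"},"jaw":{"type":"number"}},"required":["motion"]}

```bash
ls; mkdir -p pics; python3 - <<'E'
from plant import readout, viewer
import cv2,json,numpy as np
np.set_printoptions(precision=4,suppress=True)
s=readout.state();print({k:np.round(v,3).tolist() for k,v in s.items()})
for n in("scene","top","wrist"):
    c=viewer.calibration(n);print(n,c)
    cv2.imwrite(f"pics/{n}0.png",viewer.grab_frame(n)[:,:,::-1])
E
```

```text
pics
{'t': 0.0, 'joint_pos': [1.254, 0.522, -0.036, 1.6, 0.021, 1.021, -0.113], 'joint_velocities': [0.0, -0.001, 0.0, 0.0, 0.0, 0.0, 0.001], 'joint_torque': [-0.0, -92.712, 1.979, -36.994, 0.018, 0.008, 0.0], 'eef_pos': [0.153, -0.606, 0.404], 'eef_rot': [0.789, -0.615, -0.0, -0.0], 'force': [0.16, 0.991, -0.238], 'moment': [0.01, -0.033, 0.003], 'grip_width': 0.085}
scene {'fov_y': 48.905248353050496, 'cx': 322.50714170932997, 'cy': 201.02691245366063, 'world_from_camera': array([[ 0.5909, -0.5031,  0.6306,  1.1637],
       [ 0.8067,  0.3739, -0.4576, -0.5202],
       [-0.0056,  0.7792,  0.6268,  0.6913],
       [ 0.    ,  0.    ,  0.    ,  1.    ]])}
top {'fov_y': 53.473308327321895, 'cx': 319.2307350263437, 'cy': 201.10746398151971, 'world_from_camera': array([[ 0.0247,  0.9989, -0.0406,  0.4762],
       [-0.999 ,  0.0231, -0.0375, -0.0779],
       [-0.0366,  0.0415,  0.9985,  1.0016],
       [ 0.    ,  0.    ,  0.    ,  1.    ]])}
wrist {'fov_y': 61.96500981047206, 'cx': 313.5207088372044, 'cy': 197.42549885415977, 'mount': array([[ 1.    , -0.0001,  0.0007,  0.0013],
       [ 0.0001, -0.9569, -0.2906, -0.0748],
       [ 0.0007,  0.2906, -0.9569,  0.0304],
       [ 0.    ,  0.    ,  0.    ,  1.    ]])}
```

View pics/top0.png

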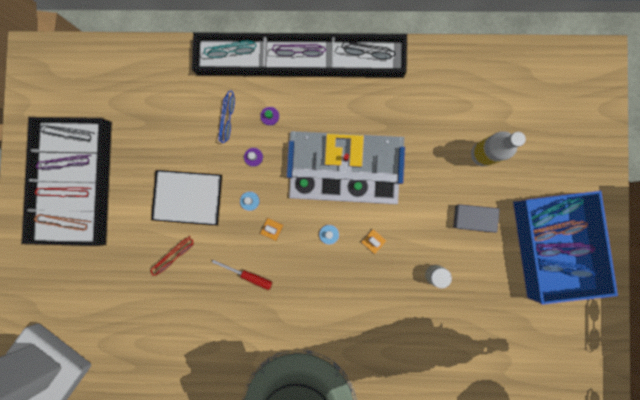

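View pics/scene0.png

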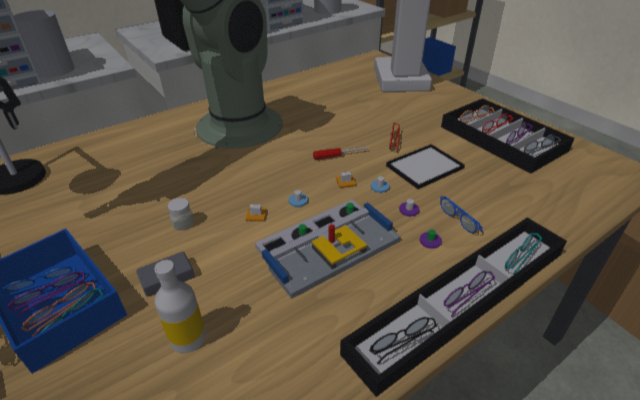

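```bash
cat > lib.py <<'E'
import numpy as np, cv2
from scipy.spatial.transform import Rotation as R
from plant import readout, viewer
np.set_printoptions(precision=4,suppress=True)
def tcp():
    s=readout.state(); T=np.eye(4); T[:3,:3]=R.from_quat(s["eef_rot"]).as_matrix(); T[:3,3]=s["eef_pos"]; return T
def cam(name,T=None):
    c=viewer.calibration(name)
    W=(tcp() if T is None else T)@c["mount"] if name=="wrist" else c["world_from_camera"]
    return W,200/np.tan(np.radians(c["fov_y"]/2)),c["cx"],c["cy"]
def world(C,px,z):
    W,f,cx,cy=C; px=np.atleast_2d(px).astype(float)
    d=np.c_[(px[:,0]-cx)/f,-(px[:,1]-cy)/f,-np.ones(len(px))]@W[:3,:3].T
    return W[:3,3]+d*((z-W[2,3])/d[:,2])[:,None]
def pix(C,p):
    W,f,cx,cy=C; q=(np.atleast_2d(p)-W[:3,3])@W[:3,:3]
    return np.c_[cx+f*q[:,0]/-q[:,2],cy-f*q[:,1]/-q[:,2]]
def grab(name,fn=None):
    T=tcp(); im=viewer.grab_frame(name)
    if fn: cv2.imwrite("pics/"+fn,im[:,:,::-1])
    return im,cam(name,T)
def yaw(T=None):  # world angle of tool x
    T=tcp() if T is None else T; return np.degrees(np.arctan2(T[1,0],T[0,0]))
def go(x,y,z,yawdeg=None):
    """shift (tool axes, m) and turn (30deg units) bringing grasp point (155 mm ahead) to x,y,z, pointing straight down"""
    T=tcp(); a=np.radians(yaw(T) if yawdeg is None else yawdeg)
    Rt=np.c_[[np.cos(a),np.sin(a),0],[np.sin(a),-np.cos(a),0],[0,0,-1]]
    p=np.array([x,y,z+.155]); d=T[:3,:3].T@(p-T[:3,3]); r=R.from_matrix(T[:3,:3].T@Rt).as_rotvec()/np.radians(30)
    print("shift",d.round(4),"turn",r.round(3)); return d,r
E
python3 - <<'E'
from lib import *
im,C=grab("top")
for n,z in [("round1",.019),("square1",.019),("done1",.03),("done2",.03),("post",.05),("tray",.01),("fixture",.016),("nest0",.016)]:
    for d in viewer.look_for(n,"top"): print(n,np.round(d["xy"]),round(d["conf"],2),world(C,d["xy"],z)[0][:2])
print("fixture corners",world(C,[[290,131],[404,137],[399,202],[289,197]],.016)[:,:2])
print("tray",world(C,[[155,170],[221,174],[217,224],[151,220]],.015)[:,:2])
print(yaw())
go(.45,0,.32,-90)
E
```

```text
round1 [329. 232.] 0.78 [ 0.4392 -0.067 ]
round1 [252. 158.] 0.63 [0.6211 0.1315]
round1 [251. 200.] 0.62 [0.5155 0.1304]
square1 [374. 241.] 0.63 [ 0.4208 -0.1785]
square1 [272. 228.] 0.62 [0.4469 0.0757]
done1 [302. 185.] 0.78 [0.5549 0.0032]
done1 [358. 185.] 0.53 [ 0.5581 -0.136 ]
done1 [269. 118.] 0.53 [0.7181 0.0892]
done2 [302. 185.] 0.78 [0.5549 0.0032]
done2 [358. 185.] 0.53 [ 0.5581 -0.136 ]
done2 [269. 118.] 0.53 [0.7181 0.0892]
post [342. 166.] 0.19 [ 0.5999 -0.0936]
tray [186. 201.] 0.57 [0.51   0.2972]
tray [350. 176.] 0.53 [ 0.5801 -0.1156]
fixture [346. 165.] 0.77 [ 0.6068 -0.1058]
nest0 [344. 163.] 0.55 [ 0.6132 -0.1007]
nest0 [346. 161.] 0.24 [ 0.6176 -0.1056]
fixture corners [[ 0.6908  0.0369]
 [ 0.6805 -0.2476]
 [ 0.5187 -0.2379]
 [ 0.5248  0.0348]]
tray [[0.5856 0.3777]
 [0.5789 0.2084]
 [0.453  0.2141]
 [0.4588 0.3826]]
-75.86197560863293
shift [-0.5151 -0.4364 -0.0703] turn [ 0.    -0.     0.471]
```

```bash
python3 - <<'E'
from lib import *
go(.52,0.03,.33,-2.5)
E
```

```text
shift [-0.5271 -0.5116 -0.0803] turn [ 0.     0.    -2.445]
```

Request:
apply_moves(
  motion=[
    {"tx": -0.18, "ty": -0.2, "tz": -0.08, "rz": -1},
    {"tx": -0.18, "ty": -0.2, "tz": -0.08, "rz": -1},
    {"tx": -0.18, "ty": -0.2, "tz": -0.08, "rz": -1},
    {"tx": -0.18, "ty": -0.2, "tz": -0.08, "rz": -1},
    {"tx": -0.18, "ty": -0.2, "tz": -0.08, "rz": -1},
    {"tx": -0.18, "ty": -0.2, "tz": -0.08, "rz": -1},
  ],
)

```text
validation failed for argument at $.mo...
```

```bash
python3 - <<'E'
from lib import *
print(tcp()[:3,3],yaw(),readout.state()['t']);go(.52,0.03,.33,-2.5)
E
```

```text
[ 0.1526 -0.6061  0.4047] -75.86197560863293 0.6
shift [-0.5271 -0.5116 -0.0803] turn [ 0.     0.    -2.445]
```

Request:
apply_moves(
  motion=[
    {"tx": -0.18, "ty": -0.2, "tz": -0.08, "rx": 0.0, "ry": 0.0, "rz": -1.0},
    {"tx": -0.18, "ty": -0.2, "tz": -0.08, "rx": 0.0, "ry": 0.0, "rz": -1.0},
    {"tx": -0.18, "ty": -0.2, "tz": -0.08, "rx": 0.0, "ry": 0.0, "rz": -1.0},
    {"tx": -0.18, "ty": -0.2, "tz": -0.08, "rx": 0.0, "ry": 0.0, "rz": -1.0},
    {"tx": -0.18, "ty": -0.2, "tz": -0.08, "rx": 0.0, "ry": 0.0, "rz": -1.0},
    {"tx": -0.18, "ty": -0.2, "tz": -0.08, "rx": 0.0, "ry": 0.0, "rz": -1.0},
  ],
)

```text
t: 1.2
eef_pos: [0.3042, -0.3799, 0.486]
eef_rot: [0.921, -0.388, 0.001, 0.0]
force: [-0.1, -1.6, 0.8]
grip_width: 0.0854
```

```bash
python3 - <<'E'
from lib import *
print(tcp()[:3,3],yaw(),readout.state()['t']);go(.52,0.03,.33,-2.5)
E
```

```text
[ 0.3042 -0.3799  0.486 ] -45.70948296931115 1.2
shift [-0.1427 -0.4407  0.0009] turn [ 0.001 -0.003 -1.44 ]
```

Request:
apply_moves(
  motion=[
    {"tx": -0.07, "ty": -0.22, "tz": 0.0, "rx": 0.0, "ry": 0.0, "rz": -1.0},
    {"tx": -0.14, "ty": -0.44, "tz": 0.0, "rx": 0.0, "ry": 0.0, "rz": -1.0},
    {"tx": -0.14, "ty": -0.44, "tz": 0.0, "rx": 0.0, "ry": 0.0, "rz": -1.0},
    {"tx": -0.14, "ty": -0.44, "tz": 0.0, "rx": 0.0, "ry": 0.0, "rz": -1.0},
    {"tx": -0.14, "ty": -0.44, "tz": 0.0, "rx": 0.0, "ry": 0.0, "rz": -1.0},
    {"tx": -0.14, "ty": -0.44, "tz": 0.0, "rx": 0.0, "ry": 0.0, "rz": -1.0},
    {"tx": -0.14, "ty": -0.44, "tz": 0.0, "rx": 0.0, "ry": 0.0, "rz": -1.0},
    {"tx": -0.14, "ty": -0.44, "tz": 0.0, "rx": 0.0, "ry": 0.0, "rz": -1.0},
    {"tx": -0.14, "ty": -0.44, "tz": 0.0, "rx": 0.0, "ry": 0.0, "rz": -1.0},
    {"tx": -0.14, "ty": -0.44, "tz": 0.0, "rx": 0.0, "ry": 0.0, "rz": -1.0},
  ],
)

```text
t: 2.2
eef_pos: [0.5226, 0.0322, 0.486]
eef_rot: [0.991, -0.134, 0.001, -0.001]
force: [-2.0, -1.2, -0.1]
grip_width: 0.085
```

Request:
apply_moves(
  motion=[
    {"tx": 0.0, "ty": 0.0, "tz": 0.0, "rx": 0.0, "ry": 0.0, "rz": -0.44},
    {"tx": 0.0, "ty": 0.0, "tz": 0.0, "rx": 0.0, "ry": 0.0, "rz": -0.44},
    {"tx": 0.0, "ty": 0.0, "tz": 0.0, "rx": 0.0, "ry": 0.0, "rz": -0.44},
  ],
)

```text
t: 2.5
eef_pos: [0.5226, 0.0323, 0.4859]
eef_rot: [1.0, -0.019, 0.001, -0.001]
force: [0.0, -0.5, 0.5]
grip_width: 0.0854
```

```bash
python3 - <<'E'
from lib import *
print(tcp()[:3,3],yaw(),readout.state()['t'])
im,C=grab("wrist","w1.png")
for n,z in [("round1",.019),("square1",.019),("done1",.029),("post",.055),("tray",.01)]:
    for d in viewer.regions_of(n,"wrist"): print(n,np.round(d["xy"]),round(d["conf"],2),world(C,d["xy"],z)[0][:2],d["mask"].sum())
E
```

```text
[0.5226 0.0323 0.4859] -2.128130932714712 2.5
round1 [299.  75.] 0.94 [0.5108 0.1323] 1205
round1 [389.  73.] 0.91 [0.6212 0.13  ] 1210
round1 [254. 224.] 0.65 [ 0.4377 -0.0615] 872
round1 [377. 233.] 0.28 [ 0.6108 -0.0827] 19165
square1 [252. 118.] 0.82 [0.4473 0.0825] 1153
square1 [247. 289.] 0.81 [ 0.4176 -0.1647] 806
done1 [339. 173.] 0.79 [0.5574 0.0088] 887
done1 [340. 265.] 0.71 [ 0.5559 -0.1256] 715
done1 [475. 102.] 0.67 [0.7257 0.0919] 1118
post [386. 253.] 0.77 [ 0.6155 -0.0961] 256
tray [301.   3.] 0.62 [0.516  0.2126] 644
```

View pics/w1.png

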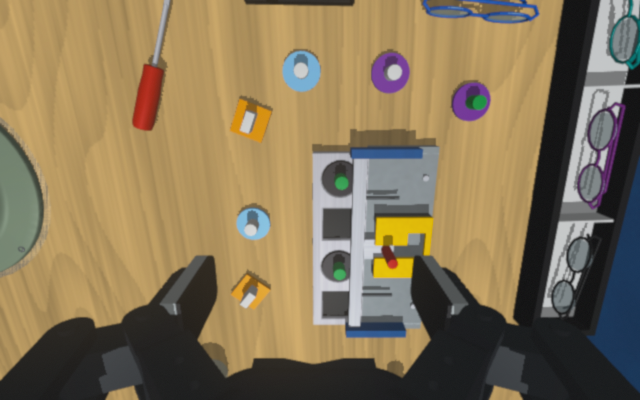

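```bash
cat > seg.py <<'E'
from lib import *
def blobs(im,lo,hi,amin=60):
    h=cv2.cvtColor(im,cv2.COLOR_RGB2HSV); m=cv2.inRange(h,np.array(lo),np.array(hi))
    cs,_=cv2.findContours(m,cv2.RETR_EXTERNAL,cv2.CHAIN_APPROX_NONE)
    return [c[:,0,:] for c in cs if cv2.contourArea(c)>amin]
COL=dict(blue=((90,40,110),(112,160,255)),amber=((12,170,120),(22,255,255)),yellow=((23,170,100),(33,255,255)),green=((45,120,40),(80,255,255)),purple=((128,80,40),(150,255,255)))
def rects(im,C,col,z,amin=60):
    out=[]
    for c in blobs(im,*COL[col],amin):
        w=world(C,c,z)[:,:2]; r=cv2.minAreaRect((w*1000).astype(np.float32)); out.append((c.mean(0).round(),np.round(r[0],1),np.round(r[1],1),round(r[2],1)))
    return out
E
python3 - <<'E'
from seg import *
im=cv2.imread("pics/w1.png")[:,:,::-1].copy(); C=cam("wrist")
for col,z in [("blue",.007),("amber",.007),("yellow",.037),("green",.038),("purple",.008)]:
    for r in rects(im,C,col,z,40): print(col,*r)
h=cv2.cvtColor(im,cv2.COLOR_RGB2HSV); 
for p in [(302,80),(250,105),(425,225),(340,185),(391,260),(385,248),(336,223),(336,305),(357,225),(330,245)]: print(p,h[p[1],p[0]])
a=im[135:345,300:450];cv2.imwrite("pics/c1.png",cv2.resize(a,None,fx=4,fy=4,interpolation=cv2.INTER_CUBIC)[:600,:,::-1])
cv2.imwrite("pics/c1.png",cv2.resize(a,(428,600),interpolation=cv2.INTER_CUBIC)[:,:,::-1])
E
```

```text
blue [253. 223.] [433.3 -66.3] [48.1 46.2] 85.4
blue [387. 154.] [624.   28.2] [13.6 97.1] 87.6
blue [301.  71.] [513.  136.5] [47.3 45.6] 87.7
blue [507.  17.] [764.5 188. ] [10.9 46.3] 87.7
blue [449.  12.] [694.3 197.3] [10.8 47.1] 87.7
amber [251. 290.] [ 418.6 -176.9] [45.6 44. ] 50.1
amber [250. 120.] [443.2  78.5] [44.7 44.3] 66.3
yellow [393. 267.] [ 629.4 -128. ] [31.3 55.9] 87.6
yellow [407. 232.] [641.9 -81.8] [56.1 77. ] 87.6
green [339. 273.] [ 554.4 -134.4] [17.4 15.5] 88.7
green [341. 182.] [558.8  -2.4] [17.4 15.6] 88.7
green [476. 102.] [723.7  91.6] [15.1 23.1] 87.7
purple [604. 152.] [911.4   9.5] [ 43.3 143.8] 0.0
purple [471. 101.] [730.4  90.6] [46.  48.3] 87.7
purple [390.  73.] [625.4 130.1] [45.6 46.5] 0.6
(302, 80) [102 110 211]
(250, 105) [ 18 202 135]
(425, 225) [ 25 244 222]
(340, 185) [ 68 160 164]
(391, 260) [  2 194 170]
(385, 248) [  3 161  90]
(336, 223) [20 11 72]
(336, 305) [20 10 76]
(357, 225) [109  14 207]
(330, 245) [116  10 213]
```

View pics/c1.png

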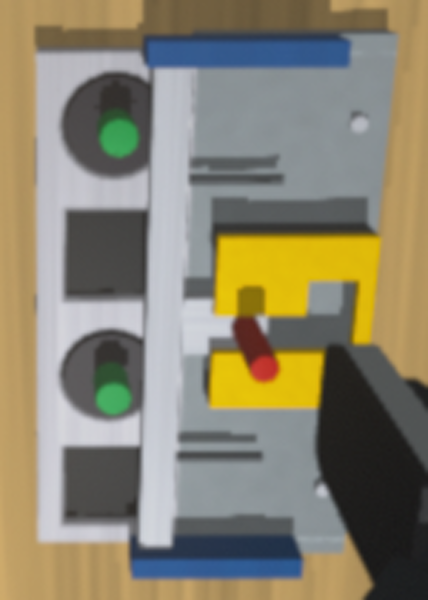

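```bash
cat >> seg.py <<'E'
COL["red"]=((0,150,130),(6,255,255))
E
python3 - <<'E'
from seg import *
im=cv2.imread("pics/w1.png")[:,:,::-1].copy(); C=cam("wrist")
for r in rects(im,C,"red",.072,20): print(*r)
go(.6205,-.1035,.13,-1.9);go(.6205,-.1035,.059,-1.9)
E
```

```text
[392. 263.] [ 619.7 -102.9] [10.2 11. ] 25.2
[146.  97.] [342.9 111.1] [69.3 19.7] 68.3
shift [0.103  0.1317 0.2011] turn [-0.002 -0.004 -0.014]
shift [0.1029 0.1318 0.2721] turn [-0.002 -0.004 -0.014]
```

Request:
apply_moves(
  motion=[
    {"tx": 0.05, "ty": 0.065, "tz": 0.1, "rx": 0.0, "ry": 0.0, "rz": 0.0},
    {"tx": 0.102, "ty": 0.131, "tz": 0.19, "rx": 0.0, "ry": 0.0, "rz": -0.01},
    {"tx": 0.102, "ty": 0.131, "tz": 0.19, "rx": 0.0, "ry": 0.0, "rz": -0.01},
    {"tx": 0.102, "ty": 0.131, "tz": 0.19, "rx": 0.0, "ry": 0.0, "rz": -0.01},
    {"tx": 0.102, "ty": 0.131, "tz": 0.19, "rx": 0.0, "ry": 0.0, "rz": -0.01},
    {"tx": 0.102, "ty": 0.131, "tz": 0.19, "rx": 0.0, "ry": 0.0, "rz": -0.01},
    {"tx": 0.102, "ty": 0.131, "tz": 0.19, "rx": 0.0, "ry": 0.0, "rz": -0.01},
    {"tx": 0.102, "ty": 0.131, "tz": 0.23, "rx": 0.0, "ry": 0.0, "rz": -0.01},
    {"tx": 0.102, "ty": 0.131, "tz": 0.27, "rx": 0.0, "ry": 0.0, "rz": -0.01},
    {"tx": 0.102, "ty": 0.131, "tz": 0.27, "rx": 0.0, "ry": 0.0, "rz": -0.01},
    {"tx": 0.102, "ty": 0.131, "tz": 0.27, "rx": 0.0, "ry": 0.0, "rz": -0.01},
  ],
)

```text
t: 3.9
eef_pos: [0.62, -0.1019, 0.2179]
eef_rot: [1.0, -0.017, 0.001, -0.001]
force: [-0.4, -0.2, 0.3]
grip_width: 0.0852
```

Request:
apply_moves(
  jaw=1.0,
  motion=[
    {"tx": 0.0, "ty": 0.0, "tz": 0.0, "rx": 0.0, "ry": 0.0, "rz": 0.0},
    {"tx": 0.0, "ty": 0.0, "tz": 0.0, "rx": 0.0, "ry": 0.0, "rz": 0.0},
    {"tx": 0.0, "ty": 0.0, "tz": 0.0, "rx": 0.0, "ry": 0.0, "rz": 0.0},
    {"tx": 0.0, "ty": 0.0, "tz": 0.0, "rx": 0.0, "ry": 0.0, "rz": 0.0},
    {"tx": 0.0, "ty": 0.0, "tz": 0.0, "rx": 0.0, "ry": 0.0, "rz": 0.0},
    {"tx": 0.0, "ty": 0.0, "tz": 0.0, "rx": 0.0, "ry": 0.0, "rz": 0.0},
    {"tx": 0.0, "ty": 0.0, "tz": 0.0, "rx": 0.0, "ry": 0.0, "rz": 0.0},
    {"tx": 0.0, "ty": 0.0, "tz": 0.0, "rx": 0.0, "ry": 0.0, "rz": 0.0},
  ],
)

```text
t: 4.7
eef_pos: [0.62, -0.1018, 0.2183]
eef_rot: [1.0, -0.017, 0.001, -0.001]
force: [-4.1, 0.1, 8.6]
grip_width: 0.0117
```

Request:
apply_moves(
  motion=[
    {"tx": 0.008, "ty": 0.0, "tz": 0.0, "rx": 0.0, "ry": 0.0, "rz": 0.0},
    {"tx": 0.016, "ty": 0.0, "tz": 0.0, "rx": 0.0, "ry": 0.0, "rz": 0.0},
    {"tx": 0.024, "ty": 0.0, "tz": 0.0, "rx": 0.0, "ry": 0.0, "rz": 0.0},
    {"tx": 0.032, "ty": 0.0, "tz": 0.0, "rx": 0.0, "ry": 0.0, "rz": 0.0},
    {"tx": 0.038, "ty": 0.0, "tz": 0.0, "rx": 0.0, "ry": 0.0, "rz": 0.0},
    {"tx": 0.039, "ty": 0.0, "tz": 0.0, "rx": 0.0, "ry": 0.0, "rz": 0.0},
    {"tx": 0.039, "ty": 0.0, "tz": 0.0, "rx": 0.0, "ry": 0.0, "rz": 0.0},
  ],
)

```text
t: 5.4
eef_pos: [0.6589, -0.1032, 0.2182]
eef_rot: [1.0, -0.017, 0.001, -0.001]
force: [-7.3, 0.9, 5.9]
grip_width: 0.012
```

```bash
python3 - <<'E'
from lib import *
im,C=grab("wrist","w2.png"); print(readout.state()["force"],yaw())
a=im[100:400,200:520];cv2.imwrite("pics/c2.png",cv2.resize(a,None,fx=2,fy=2)[:,:,::-1])
E
```

```text
[-7.4117  0.8012  6.8842] -1.9999918784866693
```

View pics/c2.png

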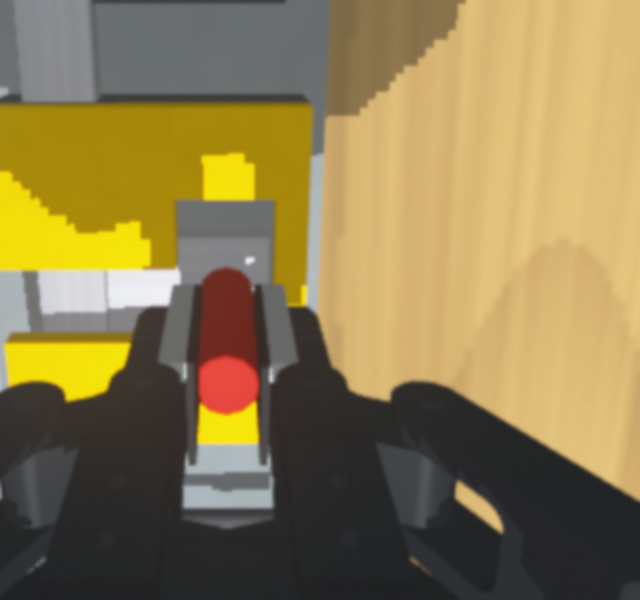

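Request:
apply_moves(
  motion=[
    {"tx": 0.0, "ty": -0.005, "tz": 0.0, "rx": 0.0, "ry": 0.0, "rz": 0.0},
    {"tx": 0.0, "ty": -0.01, "tz": 0.0, "rx": 0.0, "ry": 0.0, "rz": 0.0},
    {"tx": 0.0, "ty": -0.0145, "tz": 0.0, "rx": 0.0, "ry": 0.0, "rz": 0.0},
    {"tx": 0.0, "ty": -0.0145, "tz": 0.0, "rx": 0.0, "ry": 0.0, "rz": 0.0},
  ],
)

```text
t: 5.85
eef_pos: [0.6591, -0.088, 0.2182]
eef_rot: [1.0, -0.017, -0.0, -0.001]
force: [-7.7, 0.5, 7.4]
grip_width: 0.012
```

Request:
apply_moves(
  motion=[
    {"tx": -0.002, "ty": 0.0, "tz": 0.0, "rx": 0.0, "ry": 0.0, "rz": 0.0},
    {"tx": -0.004, "ty": 0.0, "tz": 0.0, "rx": 0.0, "ry": 0.0, "rz": 0.0},
    {"tx": -0.005, "ty": 0.0, "tz": 0.0, "rx": 0.0, "ry": 0.0, "rz": 0.0},
    {"tx": -0.005, "ty": 0.0, "tz": 0.0, "rx": 0.0, "ry": 0.0, "rz": 0.0},
  ],
)

```text
t: 6.25
eef_pos: [0.6542, -0.0878, 0.2183]
eef_rot: [1.0, -0.017, -0.0, -0.001]
force: [-3.6, 1.7, 5.2]
grip_width: 0.0117
```

Request:
apply_moves(
  jaw=-1.0,
  motion=[
    {"tx": 0.0, "ty": 0.0, "tz": 0.0, "rx": 0.0, "ry": 0.0, "rz": 0.0},
    {"tx": 0.0, "ty": 0.0, "tz": 0.0, "rx": 0.0, "ry": 0.0, "rz": 0.0},
    {"tx": 0.0, "ty": 0.0, "tz": 0.0, "rx": 0.0, "ry": 0.0, "rz": 0.0},
    {"tx": 0.0, "ty": 0.0, "tz": 0.0, "rx": 0.0, "ry": 0.0, "rz": 0.0},
    {"tx": 0.0, "ty": 0.0, "tz": -0.04, "rx": 0.0, "ry": 0.0, "rz": 0.0},
    {"tx": 0.0, "ty": 0.0, "tz": -0.09, "rx": 0.0, "ry": 0.0, "rz": 0.0},
    {"tx": -0.05, "ty": -0.04, "tz": -0.1, "rx": 0.0, "ry": 0.0, "rz": 0.0},
    {"tx": -0.1, "ty": -0.09, "tz": -0.1, "rx": 0.0, "ry": 0.0, "rz": 0.0},
    {"tx": -0.1, "ty": -0.09, "tz": -0.1, "rx": 0.0, "ry": 0.0, "rz": 0.0},
    {"tx": -0.1, "ty": -0.09, "tz": -0.1, "rx": 0.0, "ry": 0.0, "rz": 0.0},
    {"tx": -0.1, "ty": -0.09, "tz": -0.1, "rx": 0.0, "ry": 0.0, "rz": 0.0},
  ],
)

```text
t: 7.35
eef_pos: [0.5574, 0.0058, 0.3189]
eef_rot: [1.0, -0.017, 0.0, -0.0]
force: [0.4, -0.9, -0.2]
grip_width: 0.0855
```

```bash
python3 - <<'E'
from seg import *
im,C=grab("wrist","w3.png"); 
for col,z in [("green",.038),("red",.072),("blue",.007),("yellow",.037),("amber",.007)]:
    for r in rects(im,C,col,z,40): print(col,*r)
im,C=grab("top","t3.png");
for r in rects(im,C,"red",.072,4): print("top red",*r)
go(.5588,-.0024,.037,-1.9)
E
```

```text
green [314. 342.] [ 554.3 -133.5] [17.4 16.3] 88.0
green [314. 203.] [559.  -2.] [17.4 16.6] 88.1
green [538.  71.] [719.8  91.2] [26.9 16. ] 1.1
red [ 2. 52.] [375.4 109.6] [47.1  3.4] 72.8
blue [178. 254.] [428.9 -56. ] [48.6 26.1] 23.5
blue [384. 157.] [623.5  27.7] [ 14.3 102. ] 88.6
blue [247.  22.] [512.2 131.5] [36.6 47.4] 88.1
yellow [396. 333.] [ 630.8 -126.4] [32.1 57.9] 88.0
yellow [451. 264.] [672.1 -58.3] [15.2 29.8] 54.9
yellow [391. 278.] [622.4 -71.9] [41.4 36.7] 88.1
amber [168. 102.] [442.9  78.3] [44.7 45.4] 66.8
top red [254. 279.] [327.9 103.3] [68.4 20.7] 70.2
top red [340. 142.] [655.6 -88.4] [11.9  4.7] 1.3
shift [0.0011 0.0072 0.1264] turn [-0.002  0.    -0.004]
```

View pics/w3.png

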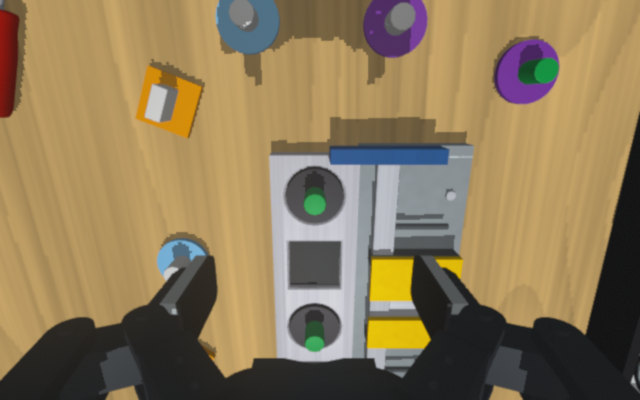

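Request:
apply_moves(
  jaw=0.0,
  motion=[
    {"tx": 0.001, "ty": 0.007, "tz": 0.0, "rx": 0.0, "ry": 0.0, "rz": 0.0},
    {"tx": 0.001, "ty": 0.007, "tz": 0.04, "rx": 0.0, "ry": 0.0, "rz": 0.0},
    {"tx": 0.001, "ty": 0.007, "tz": 0.08, "rx": 0.0, "ry": 0.0, "rz": 0.0},
    {"tx": 0.001, "ty": 0.007, "tz": 0.11, "rx": 0.0, "ry": 0.0, "rz": 0.0},
    {"tx": 0.001, "ty": 0.007, "tz": 0.123, "rx": 0.0, "ry": 0.0, "rz": 0.0},
    {"tx": 0.001, "ty": 0.007, "tz": 0.123, "rx": 0.0, "ry": 0.0, "rz": 0.0},
  ],
)

```text
t: 8.05
eef_pos: [0.5586, -0.0027, 0.194]
eef_rot: [1.0, -0.018, -0.001, -0.0]
force: [0.6, -0.4, 1.0]
grip_width: 0.043
```

Request:
apply_moves(
  jaw=1.0,
  motion=[
    {"tx": 0.0, "ty": 0.0, "tz": 0.0, "rx": 0.0, "ry": 0.0, "rz": 0.0},
    {"tx": 0.0, "ty": 0.0, "tz": 0.0, "rx": 0.0, "ry": 0.0, "rz": 0.0},
    {"tx": 0.0, "ty": 0.0, "tz": 0.0, "rx": 0.0, "ry": 0.0, "rz": 0.0},
    {"tx": 0.0, "ty": 0.0, "tz": 0.0, "rx": 0.0, "ry": 0.0, "rz": 0.0},
    {"tx": 0.0, "ty": 0.0, "tz": 0.0, "rx": 0.0, "ry": 0.0, "rz": 0.0},
    {"tx": 0.0, "ty": 0.0, "tz": -0.005, "rx": 0.0, "ry": 0.0, "rz": 0.0},
    {"tx": 0.0, "ty": 0.0, "tz": -0.015, "rx": 0.0, "ry": 0.0, "rz": 0.0},
    {"tx": 0.0, "ty": 0.0, "tz": -0.04, "rx": 0.0, "ry": 0.0, "rz": 0.0},
    {"tx": 0.0, "ty": 0.0, "tz": -0.08, "rx": 0.0, "ry": 0.0, "rz": 0.0},
    {"tx": 0.0, "ty": 0.0, "tz": -0.08, "rx": 0.0, "ry": 0.0, "rz": 0.0},
  ],
)

```text
t: 9.05
eef_pos: [0.5599, -0.0025, 0.2791]
eef_rot: [1.0, -0.018, 0.002, -0.001]
force: [0.5, 0.6, -1.6]
grip_width: 0.0156
```

```bash
python3 - <<'E'
from seg import *
im,C=grab("wrist","w4.png"); print(yaw(),tcp()[:3,3])
for col,z in [("green",tcp()[2,3]-.155)]:
    for r in rects(im,C,col,z,40): print(col,*r)
print("tray edges by grey?");im,C=grab("top")
h=cv2.cvtColor(im,cv2.COLOR_RGB2HSV); m=cv2.inRange(h,np.array((0,0,120)),np.array((180,40,255)))
cs,_=cv2.findContours(m,0,1)
for c in cs:
    if cv2.contourArea(c)>1500: r=cv2.minAreaRect((world(C,c[:,0,:],.010)[:,:2]*1000).astype(np.float32)); print(r)
go(.495,.265,.1,-1.9)
E
```

```text
-2.082137633675582 [ 0.5594 -0.0028  0.277 ]
green [310. 354.] [558.4 -42.8] [11.3  9.3] 87.7
green [314. 266.] [561.8   2.2] [26.4 15.9] 87.0
green [574.  52.] [656.4  82.5] [17.4  9.7] 5.8
tray edges by grey?
((60.450775146484375, 661.2174682617188), (196.2406463623047, 204.3715362548828), 56.92089080810547)
((518.0402221679688, 298.50946044921875), (158.16708374023438, 123.8856201171875), 86.8260269165039)
((600.9576416015625, -124.51399230957031), (253.11434936523438, 169.5085906982422), 89.53642272949219)
((552.2662353515625, 620.01123046875), (302.8837585449219, 172.31787109375), 0.00687026372179389)
((893.9677734375, 22.034637451171875), (75.01761627197266, 509.9990234375), 0.45058929920196533)
((801.7277221679688, -59.94952392578125), (1521.481201171875, 420.7384948730469), 89.36729431152344)
shift [-0.0736 -0.2654  0.0207] turn [-0.001  0.001 -0.006]
```

```bash
python3 - <<'E'
from lib import *
go(.518,.338,.036,-1.9)
E
```

```text
shift [-0.0533 -0.3392  0.0847] turn [-0.001  0.001 -0.006]
```

Request:
apply_moves(
  motion=[
    {"tx": -0.01, "ty": -0.045, "tz": 0.0, "rx": 0.0, "ry": 0.0, "rz": 0.0},
    {"tx": -0.02, "ty": -0.09, "tz": 0.0, "rx": 0.0, "ry": 0.0, "rz": 0.0},
    {"tx": -0.03, "ty": -0.135, "tz": 0.0, "rx": 0.0, "ry": 0.0, "rz": 0.0},
    {"tx": -0.04, "ty": -0.18, "tz": 0.0, "rx": 0.0, "ry": 0.0, "rz": 0.0},
    {"tx": -0.045, "ty": -0.225, "tz": 0.0, "rx": 0.0, "ry": 0.0, "rz": 0.0},
    {"tx": -0.05, "ty": -0.27, "tz": 0.0, "rx": 0.0, "ry": 0.0, "rz": 0.0},
    {"tx": -0.053, "ty": -0.31, "tz": 0.0, "rx": 0.0, "ry": 0.0, "rz": 0.0},
    {"tx": -0.053, "ty": -0.339, "tz": 0.0, "rx": 0.0, "ry": 0.0, "rz": 0.0},
    {"tx": -0.053, "ty": -0.339, "tz": 0.03, "rx": 0.0, "ry": 0.0, "rz": 0.0},
    {"tx": -0.053, "ty": -0.339, "tz": 0.06, "rx": 0.0, "ry": 0.0, "rz": 0.0},
    {"tx": -0.053, "ty": -0.339, "tz": 0.08, "rx": 0.0, "ry": 0.0, "rz": 0.0},
    {"tx": -0.053, "ty": -0.339, "tz": 0.085, "rx": 0.0, "ry": 0.0, "rz": 0.0},
  ],
)

```text
t: 10.35
eef_pos: [0.5172, 0.3374, 0.1892]
eef_rot: [1.0, -0.018, -0.002, 0.001]
force: [-20.2, -17.7, 69.1]
grip_width: 0.0155
```

Request:
apply_moves(
  motion=[
    {"tx": 0.0, "ty": 0.0, "tz": 0.0, "rx": 0.0, "ry": 0.0, "rz": 0.0},
    {"tx": 0.0, "ty": 0.0, "tz": 0.0, "rx": 0.0, "ry": 0.0, "rz": 0.0},
  ],
)

```text
t: 10.55
eef_pos: [0.5171, 0.3374, 0.1895]
eef_rot: [1.0, -0.018, -0.002, 0.002]
force: [-2.4, -2.2, 9.3]
grip_width: 0.0155
```

```bash
python3 - <<'E'
from seg import *
im,C=grab("wrist","w5.png"); print(yaw(),tcp()[:3,3],readout.state()["force"])
go(.518,.338,.036,-1.9)
E
```

```text
-2.0506813190760034 [0.5171 0.3374 0.1895] [-2.2654 -2.3974 10.3028]
shift [ 0.0009 -0.0007 -0.0015] turn [ 0.006  0.007 -0.005]
```

View pics/w5.png

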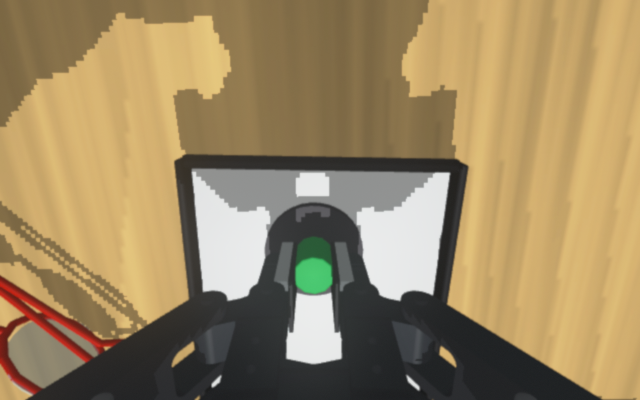

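Request:
apply_moves(
  jaw=0.0,
  motion=[
    {"tx": 0.0, "ty": 0.0, "tz": 0.0, "rx": 0.0, "ry": 0.0, "rz": 0.0},
    {"tx": 0.0, "ty": 0.0, "tz": 0.0, "rx": 0.0, "ry": 0.0, "rz": 0.0},
    {"tx": 0.0, "ty": 0.0, "tz": 0.0, "rx": 0.0, "ry": 0.0, "rz": 0.0},
    {"tx": 0.0, "ty": 0.0, "tz": -0.03, "rx": 0.0, "ry": 0.0, "rz": 0.0},
    {"tx": 0.0, "ty": 0.0, "tz": -0.08, "rx": 0.0, "ry": 0.0, "rz": 0.0},
    {"tx": 0.0, "ty": 0.04, "tz": -0.1, "rx": 0.0, "ry": 0.0, "rz": 0.0},
    {"tx": 0.01, "ty": 0.09, "tz": -0.1, "rx": 0.0, "ry": 0.0, "rz": 0.0},
    {"tx": 0.02, "ty": 0.14, "tz": -0.1, "rx": 0.0, "ry": 0.0, "rz": 0.0},
    {"tx": 0.03, "ty": 0.19, "tz": -0.1, "rx": 0.0, "ry": 0.0, "rz": 0.0},
    {"tx": 0.04, "ty": 0.24, "tz": -0.1, "rx": 0.0, "ry": 0.0, "rz": 0.0},
    {"tx": 0.05, "ty": 0.29, "tz": -0.1, "rx": 0.0, "ry": 0.0, "rz": 0.0},
    {"tx": 0.05, "ty": 0.34, "tz": -0.1, "rx": 0.0, "ry": 0.0, "rz": 0.0},
  ],
)

```text
t: 11.8
eef_pos: [0.5557, -0.0011, 0.2904]
eef_rot: [1.0, -0.018, -0.002, 0.001]
force: [0.5, -0.7, -0.7]
grip_width: 0.0428
```

```bash
python3 - <<'E'
from seg import *
im,C=grab("wrist","w6.png"); print(yaw(),tcp()[:3,3])
go(.5543,-.1335,.04,-1.9)
E
```

```text
-2.5607991125887173 [ 0.5551 -0.0102  0.2897]
shift [0.0052 0.1224 0.0957] turn [ 0.015  0.009 -0.022]
```

Request:
apply_moves(
  motion=[
    {"tx": 0.002, "ty": 0.045, "tz": 0.0, "rx": 0.01, "ry": 0.01, "rz": -0.02},
    {"tx": 0.004, "ty": 0.09, "tz": 0.0, "rx": 0.01, "ry": 0.01, "rz": -0.02},
    {"tx": 0.005, "ty": 0.122, "tz": 0.0, "rx": 0.01, "ry": 0.01, "rz": -0.02},
    {"tx": 0.005, "ty": 0.122, "tz": 0.0, "rx": 0.01, "ry": 0.01, "rz": -0.02},
    {"tx": 0.005, "ty": 0.122, "tz": 0.04, "rx": 0.01, "ry": 0.01, "rz": -0.02},
    {"tx": 0.005, "ty": 0.122, "tz": 0.08, "rx": 0.01, "ry": 0.01, "rz": -0.02},
    {"tx": 0.005, "ty": 0.122, "tz": 0.093, "rx": 0.01, "ry": 0.01, "rz": -0.02},
    {"tx": 0.005, "ty": 0.122, "tz": 0.096, "rx": 0.01, "ry": 0.01, "rz": -0.02},
    {"tx": 0.005, "ty": 0.122, "tz": 0.096, "rx": 0.01, "ry": 0.01, "rz": -0.02},
  ],
)

```text
t: 12.75
eef_pos: [0.5546, -0.1325, 0.1955]
eef_rot: [1.0, -0.017, 0.0, 0.001]
force: [-0.1, -0.5, 1.0]
grip_width: 0.0423
```

Request:
apply_moves(
  jaw=1.0,
  motion=[
    {"tx": 0.0, "ty": 0.0, "tz": 0.0, "rx": 0.0, "ry": 0.0, "rz": 0.0},
    {"tx": 0.0, "ty": 0.0, "tz": 0.0, "rx": 0.0, "ry": 0.0, "rz": 0.0},
    {"tx": 0.0, "ty": 0.0, "tz": 0.0, "rx": 0.0, "ry": 0.0, "rz": 0.0},
    {"tx": 0.0, "ty": 0.0, "tz": 0.0, "rx": 0.0, "ry": 0.0, "rz": 0.0},
    {"tx": 0.0, "ty": 0.0, "tz": 0.0, "rx": 0.0, "ry": 0.0, "rz": 0.0},
    {"tx": 0.0, "ty": 0.0, "tz": -0.005, "rx": 0.0, "ry": 0.0, "rz": 0.0},
    {"tx": 0.0, "ty": 0.0, "tz": -0.015, "rx": 0.0, "ry": 0.0, "rz": 0.0},
    {"tx": 0.0, "ty": 0.0, "tz": -0.04, "rx": 0.0, "ry": 0.0, "rz": 0.0},
    {"tx": 0.0, "ty": 0.0, "tz": -0.08, "rx": 0.0, "ry": 0.0, "rz": 0.0},
    {"tx": 0.0, "ty": 0.0, "tz": -0.08, "rx": 0.0, "ry": 0.0, "rz": 0.0},
  ],
)

```text
t: 13.75
eef_pos: [0.5558, -0.1324, 0.2807]
eef_rot: [1.0, -0.017, 0.004, 0.002]
force: [0.8, -0.4, -0.1]
grip_width: 0.0155
```

```bash
python3 - <<'E'
from seg import *
print(yaw(),tcp()[:3,3])
go(.519,.258,.04,-1.9)
E
```

```text
-1.941322851562959 [ 0.5558 -0.1324  0.2807]
shift [-0.0507 -0.3892  0.0838] turn [ 0.007 -0.015 -0.001]
```

Request:
apply_moves(
  motion=[
    {"tx": -0.006, "ty": -0.045, "tz": 0.0, "rx": 0.0, "ry": -0.01, "rz": 0.0},
    {"tx": -0.012, "ty": -0.09, "tz": 0.0, "rx": 0.0, "ry": -0.01, "rz": 0.0},
    {"tx": -0.02, "ty": -0.14, "tz": 0.0, "rx": 0.0, "ry": -0.01, "rz": 0.0},
    {"tx": -0.026, "ty": -0.19, "tz": 0.0, "rx": 0.0, "ry": -0.01, "rz": 0.0},
    {"tx": -0.032, "ty": -0.24, "tz": 0.0, "rx": 0.0, "ry": -0.01, "rz": 0.0},
    {"tx": -0.038, "ty": -0.29, "tz": 0.0, "rx": 0.0, "ry": -0.01, "rz": 0.0},
    {"tx": -0.045, "ty": -0.34, "tz": 0.0, "rx": 0.0, "ry": -0.01, "rz": 0.0},
    {"tx": -0.051, "ty": -0.389, "tz": 0.0, "rx": 0.0, "ry": -0.01, "rz": 0.0},
    {"tx": -0.051, "ty": -0.389, "tz": 0.02, "rx": 0.0, "ry": -0.01, "rz": 0.0},
    {"tx": -0.051, "ty": -0.389, "tz": 0.05, "rx": 0.0, "ry": -0.01, "rz": 0.0},
    {"tx": -0.051, "ty": -0.389, "tz": 0.065, "rx": 0.0, "ry": -0.01, "rz": 0.0},
    {"tx": -0.051, "ty": -0.389, "tz": 0.07, "rx": 0.0, "ry": -0.01, "rz": 0.0},
  ],
)

```text
t: 14.95
eef_pos: [0.5183, 0.2575, 0.2078]
eef_rot: [1.0, -0.017, 0.0, 0.002]
force: [-0.6, -0.1, 0.9]
grip_width: 0.0155
```

```bash
python3 - <<'E'
from seg import *
print(yaw(),tcp()[:3,3],readout.state()["grip_width"])
go(.519,.258,.036,-1.9)
E
```

```text
-1.9505324332828426 [0.5183 0.2575 0.2078] 0.01553224469341404
shift [ 0.0006 -0.0006  0.0168] turn [ 0.009 -0.002 -0.002]
```

Request:
apply_moves(
  motion=[
    {"tx": 0.0, "ty": 0.0, "tz": 0.005, "rx": 0.01, "ry": 0.0, "rz": 0.0},
    {"tx": 0.0, "ty": 0.0, "tz": 0.01, "rx": 0.01, "ry": 0.0, "rz": 0.0},
    {"tx": 0.0, "ty": 0.0, "tz": 0.014, "rx": 0.01, "ry": 0.0, "rz": 0.0},
    {"tx": 0.0, "ty": 0.0, "tz": 0.0165, "rx": 0.01, "ry": 0.0, "rz": 0.0},
    {"tx": 0.0, "ty": 0.0, "tz": 0.0165, "rx": 0.01, "ry": 0.0, "rz": 0.0},
  ],
)

```text
t: 15.45
eef_pos: [0.5185, 0.2574, 0.1915]
eef_rot: [1.0, -0.017, 0.001, -0.0]
force: [-0.6, -0.1, 0.2]
grip_width: 0.0156
```

Request:
apply_moves(
  jaw=0.0,
  motion=[
    {"tx": 0.0, "ty": 0.0, "tz": 0.0, "rx": 0.0, "ry": 0.0, "rz": 0.0},
    {"tx": 0.0, "ty": 0.0, "tz": 0.0, "rx": 0.0, "ry": 0.0, "rz": 0.0},
    {"tx": 0.0, "ty": 0.0, "tz": 0.0, "rx": 0.0, "ry": 0.0, "rz": 0.0},
    {"tx": 0.0, "ty": 0.0, "tz": 0.0, "rx": 0.0, "ry": 0.0, "rz": 0.0},
    {"tx": 0.0, "ty": 0.0, "tz": -0.03, "rx": 0.0, "ry": 0.0, "rz": 0.0},
    {"tx": 0.0, "ty": 0.0, "tz": -0.08, "rx": 0.0, "ry": 0.0, "rz": 0.0},
    {"tx": -0.01, "ty": 0.0, "tz": -0.13, "rx": 0.0, "ry": 0.0, "rz": 0.0},
    {"tx": -0.02, "ty": 0.04, "tz": -0.15, "rx": 0.0, "ry": 0.0, "rz": 0.0},
    {"tx": -0.02, "ty": 0.08, "tz": -0.15, "rx": 0.0, "ry": 0.0, "rz": 0.0},
    {"tx": -0.02, "ty": 0.12, "tz": -0.15, "rx": 0.0, "ry": 0.0, "rz": 0.0},
    {"tx": -0.02, "ty": 0.12, "tz": -0.15, "rx": 0.0, "ry": 0.0, "rz": 0.0},
    {"tx": -0.02, "ty": 0.12, "tz": -0.15, "rx": 0.0, "ry": 0.0, "rz": 0.0},
  ],
)

```text
t: 16.65
eef_pos: [0.4943, 0.1373, 0.3417]
eef_rot: [1.0, -0.018, 0.001, -0.0]
force: [0.6, 1.0, -0.0]
grip_width: 0.0428
```

```bash
python3 - <<'E'
from seg import *
im,C=grab("wrist","w7.png"); print(yaw(),tcp()[:3,3])
for col,z in [("green",.033),("blue",.007),("amber",.007)]:
    for r in rects(im,C,col,z,40): print(col,*r)
E
```

```text
-1.9701535968204817 [0.4942 0.1383 0.3416]
green [567. 220.] [720.7  97. ] [15.8 33.1] 62.6
green [339.  32.] [519.8 256.7] [16.9 16.4] 73.2
blue [268. 349.] [439.9 -54.7] [25.5 34.9] 87.8
blue [480. 291.] [661.7  14.5] [16.6 37.6] 87.8
blue [331. 177.] [512.6 137.2] [47.4 47.5] 43.5
amber [262. 236.] [442.8  78.9] [45.5 43.8] 66.7
```

View pics/w7.png

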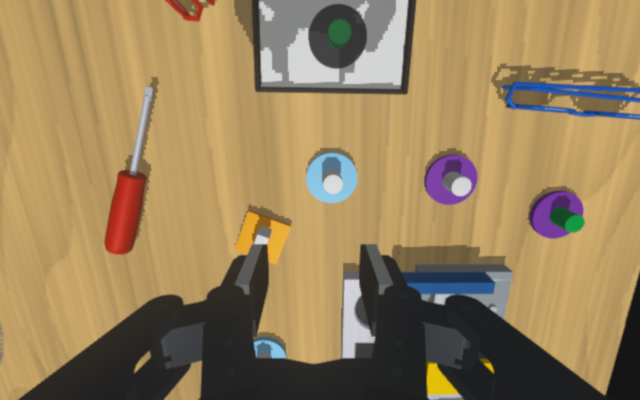

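```bash
python3 - <<'E'
from lib import *
go(.5126,.137,.030,-1.9)
E
```

```text
shift [0.0181 0.0008 0.1566] turn [-0.002 -0.003 -0.002]
```

Request:
apply_moves(
  motion=[
    {"tx": 0.018, "ty": 0.001, "tz": 0.04, "rx": 0.0, "ry": 0.0, "rz": 0.0},
    {"tx": 0.018, "ty": 0.001, "tz": 0.085, "rx": 0.0, "ry": 0.0, "rz": 0.0},
    {"tx": 0.018, "ty": 0.001, "tz": 0.125, "rx": 0.0, "ry": 0.0, "rz": 0.0},
    {"tx": 0.018, "ty": 0.001, "tz": 0.145, "rx": 0.0, "ry": 0.0, "rz": 0.0},
    {"tx": 0.018, "ty": 0.001, "tz": 0.153, "rx": 0.0, "ry": 0.0, "rz": 0.0},
    {"tx": 0.018, "ty": 0.001, "tz": 0.156, "rx": 0.0, "ry": 0.0, "rz": 0.0},
    {"tx": 0.018, "ty": 0.001, "tz": 0.156, "rx": 0.0, "ry": 0.0, "rz": 0.0},
  ],
)

```text
t: 17.4
eef_pos: [0.5127, 0.1375, 0.1862]
eef_rot: [1.0, -0.017, 0.001, -0.001]
force: [0.1, 0.4, -0.6]
grip_width: 0.0426
```

Request:
apply_moves(
  jaw=1.0,
  motion=[
    {"tx": 0.0, "ty": 0.0, "tz": 0.0, "rx": 0.0, "ry": 0.0, "rz": 0.0},
    {"tx": 0.0, "ty": 0.0, "tz": 0.0, "rx": 0.0, "ry": 0.0, "rz": 0.0},
    {"tx": 0.0, "ty": 0.0, "tz": 0.0, "rx": 0.0, "ry": 0.0, "rz": 0.0},
    {"tx": 0.0, "ty": 0.0, "tz": 0.0, "rx": 0.0, "ry": 0.0, "rz": 0.0},
    {"tx": 0.0, "ty": 0.0, "tz": 0.0, "rx": 0.0, "ry": 0.0, "rz": 0.0},
    {"tx": 0.0, "ty": 0.0, "tz": -0.03, "rx": 0.0, "ry": 0.0, "rz": 0.0},
    {"tx": 0.0, "ty": 0.0, "tz": -0.08, "rx": 0.0, "ry": 0.0, "rz": 0.0},
    {"tx": 0.01, "ty": 0.02, "tz": -0.11, "rx": 0.0, "ry": 0.0, "rz": 0.0},
    {"tx": 0.02, "ty": 0.04, "tz": -0.13, "rx": 0.0, "ry": 0.0, "rz": 0.0},
    {"tx": 0.02, "ty": 0.04, "tz": -0.13, "rx": 0.0, "ry": 0.0, "rz": 0.0},
    {"tx": 0.02, "ty": 0.04, "tz": -0.13, "rx": 0.0, "ry": 0.0, "rz": 0.0},
  ],
)

```text
t: 18.5
eef_pos: [0.531, 0.0963, 0.3168]
eef_rot: [1.0, -0.018, 0.002, -0.001]
force: [-0.2, 0.1, -1.5]
grip_width: 0.0153
```

```bash
cat >> seg.py <<'E'
def dark(im,C,z=.016):
    """dark nest openings: centre by minAreaRect, mm"""
    h=cv2.cvtColor(im,cv2.COLOR_RGB2HSV); m=cv2.inRange(h,np.array((0,0,40)),np.array((180,60,125)))
    m=cv2.morphologyEx(m,cv2.MORPH_OPEN,np.ones((3,3)))
    for c in cv2.findContours(m,0,1)[0]:
        if cv2.contourArea(c)<300: continue
        r=cv2.minAreaRect((world(C,c[:,0,:],z)[:,:2]*1000).astype(np.float32))
        if 35<min(r[1])<60 and max(r[1])<65: print("dark",c[:,0].mean(0).round(),np.round(r[0],1),np.round(r[1],1),round(r[2],1))
E
python3 - <<'E'
from seg import *
im,C=grab("wrist","w8.png"); print(yaw(),tcp()[:3,3],readout.state()["grip_width"])
dark(im,C)
print(rects(im,C,"blue",.04,400))
go(.559,-.0022,.06,-1.9)
E
```

```text
-1.9367077649629367 [0.5306 0.0969 0.3161] 0.015217454105243453
[(array([314., 234.]), array([532. ,  66.2]), array([42.2, 79.2]), 87.9)]
shift [0.0315 0.0982 0.1011] turn [-0.003 -0.004 -0.001]
```

View pics/w8.png

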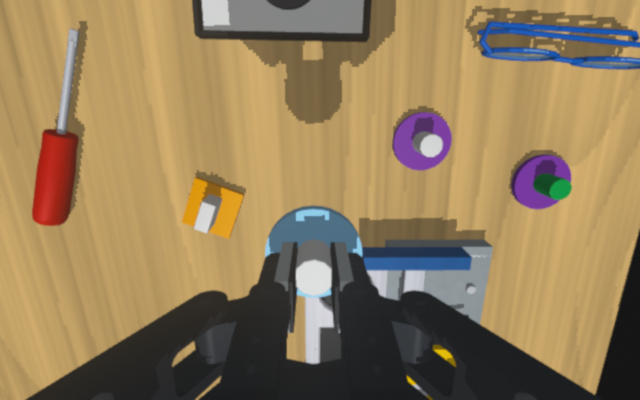

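```bash
python3 - <<'E'
from seg import *
for fn,p,a in [("w3.png",(.5577,.0050,.3184),-1.95),("w1.png",(.5226,.0323,.4859),-2.13)]:
    a=np.radians(a);T=np.eye(4);T[:3,:3]=np.c_[[np.cos(a),np.sin(a),0],[np.sin(a),-np.cos(a),0],[0,0,-1]];T[:3,3]=p
    im=cv2.imread("pics/"+fn)[:,:,::-1].copy();C=cam("wrist",T)
    print(fn);dark(im,C,.016)
    # overlay of model with origin guess
    o=np.array([.5555,-.1010]);th=np.radians(-1.9);F=np.array([[np.cos(th),-np.sin(th)],[np.sin(th),np.cos(th)]])
    def W(x,y,z): return np.r_[o+F@[x/1e3,y/1e3],z/1e3]
    big=cv2.resize(im[:,:,::-1],None,fx=4,fy=4,interpolation=cv2.INTER_CUBIC)
    def poly(P): cv2.polylines(big,[np.int32(np.round((pix(C,np.array([W(*q) for q in P]))+.5)*4))],True,(0,0,255),1)
    poly([(-38,-142,16),(-38,142,16),(130,142,16),(130,-142,16)])
    for y in(33,-99): poly([(-23.5,y-23.5,16),(-23.5,y+23.5,16),(23.5,y+23.5,16),(23.5,y-23.5,16)])
    for y in(99,-33): poly([(25.5*np.cos(t),y+25.5*np.sin(t),16) for t in np.linspace(0,6.28,40)])
    if fn=="w3.png": cv2.imwrite("pics/c3.png",big[560:1160,1040:1540])
E
```

```text
w3.png
dark [314. 325.] [ 555.  -132.5] [47.9 49.4] 88.0
dark [314. 264.] [557.  -68.1] [46.5 46.7] 88.0
dark [314. 194.] [558.9  -2.5] [50.6 49.6] 88.0
w1.png
dark [335. 305.] [ 548.2 -201.3] [46.4 40.2] 88.3
dark [337. 265.] [ 550.5 -133.3] [49.1 40.9] 87.8
dark [337. 223.] [553.4 -68.1] [46.9 39.9] 88.3
dark [339. 178.] [554.9  -2.1] [50.1 41.8] 87.9
```

View pics/c3.png

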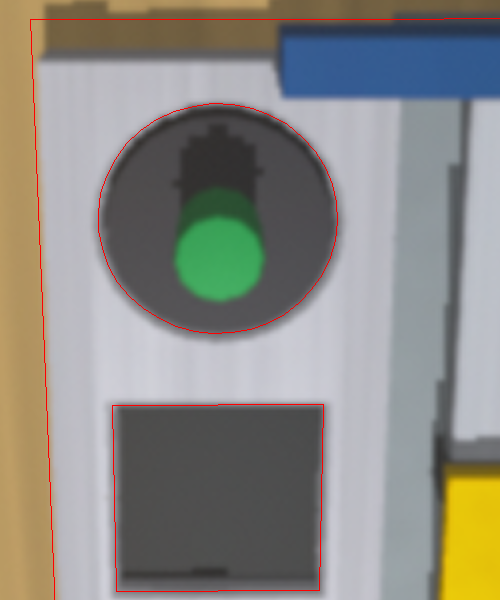

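```bash
python3 - <<'E'
from lib import *
go(.5576,-.0022,.06,-1.9)
E
```

```text
shift [0.0301 0.0983 0.1011] turn [-0.003 -0.004 -0.001]
```

Request:
apply_moves(
  motion=[
    {"tx": 0.015, "ty": 0.045, "tz": 0.0, "rx": 0.0, "ry": 0.0, "rz": 0.0},
    {"tx": 0.03, "ty": 0.09, "tz": 0.02, "rx": 0.0, "ry": 0.0, "rz": 0.0},
    {"tx": 0.03, "ty": 0.098, "tz": 0.05, "rx": 0.0, "ry": 0.0, "rz": 0.0},
    {"tx": 0.03, "ty": 0.098, "tz": 0.08, "rx": 0.0, "ry": 0.0, "rz": 0.0},
    {"tx": 0.03, "ty": 0.098, "tz": 0.1, "rx": 0.0, "ry": 0.0, "rz": 0.0},
    {"tx": 0.03, "ty": 0.098, "tz": 0.101, "rx": 0.0, "ry": 0.0, "rz": 0.0},
    {"tx": 0.03, "ty": 0.098, "tz": 0.101, "rx": 0.0, "ry": 0.0, "rz": 0.0},
  ],
)

```text
t: 19.25
eef_pos: [0.5574, -0.0009, 0.2149]
eef_rot: [1.0, -0.016, 0.001, -0.001]
force: [0.7, 0.3, 0.5]
grip_width: 0.0155
```

```bash
python3 - <<'E'
from lib import *
print(readout.state()["grip_width"],readout.state()["force"]);go(.5576,-.0022,.0415,-1.9)
E
```

```text
0.015491056815812202 [0.7183 0.2683 0.5148]
shift [0.0003 0.0013 0.0184] turn [-0.004 -0.002  0.001]
```

Request:
apply_moves(
  motion=[
    {"tx": 0.0, "ty": 0.001, "tz": 0.005, "rx": 0.0, "ry": 0.0, "rz": 0.0},
    {"tx": 0.0, "ty": 0.001, "tz": 0.009, "rx": 0.0, "ry": 0.0, "rz": 0.0},
    {"tx": 0.0, "ty": 0.001, "tz": 0.012, "rx": 0.0, "ry": 0.0, "rz": 0.0},
    {"tx": 0.0, "ty": 0.001, "tz": 0.015, "rx": 0.0, "ry": 0.0, "rz": 0.0},
    {"tx": 0.0, "ty": 0.001, "tz": 0.018, "rx": 0.0, "ry": 0.0, "rz": 0.0},
    {"tx": 0.0, "ty": 0.001, "tz": 0.018, "rx": 0.0, "ry": 0.0, "rz": 0.0},
  ],
)

```text
t: 19.85
eef_pos: [0.5574, -0.0018, 0.1975]
eef_rot: [1.0, -0.016, 0.001, -0.001]
force: [-4.8, -0.1, 16.3]
grip_width: 0.0155
```

Request:
apply_moves(
  motion=[
    {"tx": -0.001, "ty": 0.0, "tz": 0.0, "rx": 0.0, "ry": 0.0, "rz": 0.0},
    {"tx": -0.001, "ty": 0.0, "tz": 0.001, "rx": 0.0, "ry": 0.0, "rz": 0.0},
    {"tx": -0.001, "ty": 0.0, "tz": 0.001, "rx": 0.0, "ry": 0.0, "rz": 0.0},
  ],
)

```text
t: 20.15
eef_pos: [0.5565, -0.0017, 0.1975]
eef_rot: [1.0, -0.016, 0.001, -0.0]
force: [-6.4, -1.3, 23.6]
grip_width: 0.0155
```

Request:
apply_moves(
  jaw=0.0,
  motion=[
    {"tx": 0.0, "ty": 0.0, "tz": 0.0, "rx": 0.0, "ry": 0.0, "rz": 0.0},
    {"tx": 0.0, "ty": 0.0, "tz": 0.0, "rx": 0.0, "ry": 0.0, "rz": 0.0},
    {"tx": 0.0, "ty": 0.0, "tz": 0.0, "rx": 0.0, "ry": 0.0, "rz": 0.0},
    {"tx": 0.0, "ty": 0.0, "tz": 0.0, "rx": 0.0, "ry": 0.0, "rz": 0.0},
    {"tx": 0.0, "ty": 0.0, "tz": -0.03, "rx": 0.0, "ry": 0.0, "rz": 0.0},
    {"tx": 0.0, "ty": 0.0, "tz": -0.08, "rx": 0.0, "ry": 0.0, "rz": 0.0},
    {"tx": -0.03, "ty": -0.02, "tz": -0.12, "rx": 0.0, "ry": 0.0, "rz": 0.0},
    {"tx": -0.06, "ty": -0.04, "tz": -0.15, "rx": 0.0, "ry": 0.0, "rz": 0.0},
    {"tx": -0.06, "ty": -0.04, "tz": -0.15, "rx": 0.0, "ry": 0.0, "rz": 0.0},
    {"tx": -0.06, "ty": -0.04, "tz": -0.15, "rx": 0.0, "ry": 0.0, "rz": 0.0},
  ],
)

```text
t: 21.15
eef_pos: [0.4974, 0.0402, 0.3481]
eef_rot: [1.0, -0.016, 0.002, -0.0]
force: [0.8, 0.6, -0.9]
grip_width: 0.0428
```

```bash
python3 - <<'E'
from seg import *
im,C=grab("wrist","w9.png"); print(yaw(),tcp()[:3,3])
for col,z in [("blue",.018),("blue",.007),("amber",.007)]:
    for r in rects(im,C,col,z,200): print(col,z,*r)
dark(im,C)
E
```

```text
-1.8783460586125924 [0.4977 0.0397 0.3472]
blue 0.018 [375. 220.] [557.6  -2.8] [47.9 49.3] 43.8
blue 0.007 [375. 220.] [559.7  -7.1] [49.7 51.2] 43.8
amber 0.007 [250. 137.] [442.8  78.4] [44.7 44.3] 66.9
dark [444. 346.] [ 635.2 -153. ] [50.8 61.9] 74.4
```

View pics/w9.png

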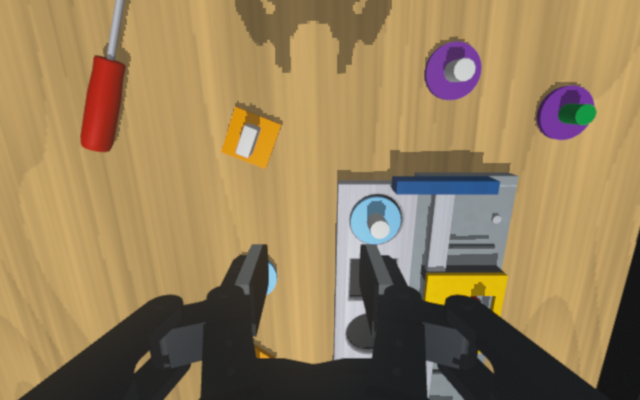

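```bash
python3 - <<'E'
from lib import *
go(.4415,.0785,.030,-23.1)
E
```

```text
shift [-0.0579 -0.0368  0.1621] turn [-0.002 -0.005  0.707]
```

Request:
apply_moves(
  motion=[
    {"tx": -0.03, "ty": -0.02, "tz": 0.0, "rx": 0.0, "ry": 0.0, "rz": 0.28},
    {"tx": -0.058, "ty": -0.037, "tz": 0.03, "rx": 0.0, "ry": 0.0, "rz": 0.55},
    {"tx": -0.058, "ty": -0.037, "tz": 0.07, "rx": 0.0, "ry": 0.0, "rz": 0.707},
    {"tx": -0.058, "ty": -0.037, "tz": 0.11, "rx": 0.0, "ry": 0.0, "rz": 0.707},
    {"tx": -0.058, "ty": -0.037, "tz": 0.14, "rx": 0.0, "ry": 0.0, "rz": 0.707},
    {"tx": -0.058, "ty": -0.037, "tz": 0.155, "rx": 0.0, "ry": 0.0, "rz": 0.707},
    {"tx": -0.058, "ty": -0.037, "tz": 0.16, "rx": 0.0, "ry": 0.0, "rz": 0.707},
    {"tx": -0.058, "ty": -0.037, "tz": 0.161, "rx": 0.0, "ry": 0.0, "rz": 0.707},
    {"tx": -0.058, "ty": -0.037, "tz": 0.161, "rx": 0.0, "ry": 0.0, "rz": 0.707},
  ],
)

```text
t: 22.1
eef_pos: [0.4417, 0.0785, 0.1863]
eef_rot: [0.98, -0.2, 0.001, -0.0]
force: [0.6, 0.4, -0.2]
grip_width: 0.0428
```

Request:
apply_moves(
  jaw=1.0,
  motion=[
    {"tx": 0.0, "ty": 0.0, "tz": 0.0, "rx": 0.0, "ry": 0.0, "rz": 0.0},
    {"tx": 0.0, "ty": 0.0, "tz": 0.0, "rx": 0.0, "ry": 0.0, "rz": 0.0},
    {"tx": 0.0, "ty": 0.0, "tz": 0.0, "rx": 0.0, "ry": 0.0, "rz": 0.0},
    {"tx": 0.0, "ty": 0.0, "tz": 0.0, "rx": 0.0, "ry": 0.0, "rz": 0.0},
    {"tx": 0.0, "ty": 0.0, "tz": 0.0, "rx": 0.0, "ry": 0.0, "rz": 0.0},
    {"tx": 0.0, "ty": 0.0, "tz": -0.03, "rx": 0.0, "ry": 0.0, "rz": 0.0},
    {"tx": 0.0, "ty": 0.0, "tz": -0.07, "rx": 0.0, "ry": 0.0, "rz": 0.0},
    {"tx": 0.0, "ty": 0.0, "tz": -0.1, "rx": 0.0, "ry": 0.0, "rz": 0.0},
    {"tx": 0.0, "ty": 0.0, "tz": -0.1, "rx": 0.0, "ry": 0.0, "rz": 0.0},
    {"tx": 0.0, "ty": 0.0, "tz": -0.1, "rx": 0.0, "ry": 0.0, "rz": 0.0},
  ],
)

```text
t: 23.1
eef_pos: [0.4415, 0.0781, 0.2869]
eef_rot: [0.98, -0.201, 0.002, -0.001]
force: [-0.8, 0.4, -0.6]
grip_width: 0.0103
```

```bash
python3 - <<'E'
from seg import *
im,C=grab("wrist","w10.png"); print(yaw(),tcp()[:3,3])
a=im[180:400,220:420];cv2.imwrite("pics/c10.png",cv2.resize(a,None,fx=2,fy=2)[:,:,::-1])
go(.5556,-.0683,.06,-1.9)
E
```

```text
-23.139011445096024 [0.4413 0.0781 0.2861]
shift [0.1625 0.0898 0.0715] turn [-0.001 -0.006 -0.708]
```

View pics/c10.png

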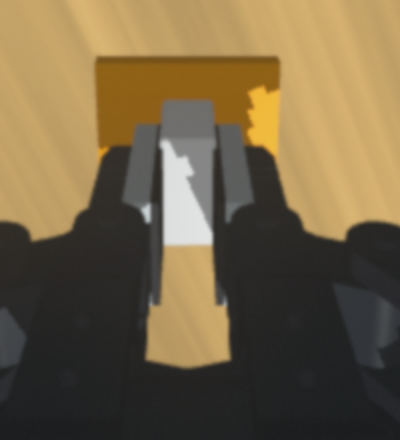

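Request:
apply_moves(
  motion=[
    {"tx": 0.04, "ty": 0.02, "tz": 0.0, "rx": 0.0, "ry": 0.0, "rz": -0.28},
    {"tx": 0.08, "ty": 0.044, "tz": 0.0, "rx": 0.0, "ry": 0.0, "rz": -0.55},
    {"tx": 0.12, "ty": 0.066, "tz": 0.0, "rx": 0.0, "ry": 0.0, "rz": -0.7},
    {"tx": 0.162, "ty": 0.09, "tz": 0.0, "rx": 0.0, "ry": -0.005, "rz": -0.708},
    {"tx": 0.162, "ty": 0.09, "tz": 0.02, "rx": 0.0, "ry": -0.005, "rz": -0.708},
    {"tx": 0.162, "ty": 0.09, "tz": 0.05, "rx": 0.0, "ry": -0.005, "rz": -0.708},
    {"tx": 0.162, "ty": 0.09, "tz": 0.07, "rx": 0.0, "ry": -0.005, "rz": -0.708},
    {"tx": 0.162, "ty": 0.09, "tz": 0.07, "rx": 0.0, "ry": -0.005, "rz": -0.708},
    {"tx": 0.162, "ty": 0.09, "tz": 0.07, "rx": 0.0, "ry": -0.005, "rz": -0.708},
  ],
)

```text
t: 24.05
eef_pos: [0.555, -0.0679, 0.216]
eef_rot: [1.0, -0.016, -0.0, -0.001]
force: [0.2, -0.1, -0.1]
grip_width: 0.0104
```

```bash
python3 - <<'E'
from lib import *
print(readout.state()["grip_width"],tcp()[:3,3],readout.state()["force"]);go(.5556,-.0683,.0415,-1.9)
E
```

```text
0.010406443276991705 [ 0.555  -0.0679  0.216 ] [ 0.2136 -0.1421 -0.1093]
shift [0.0007 0.0004 0.0195] turn [-0.002  0.002  0.001]
```

Request:
apply_moves(
  motion=[
    {"tx": 0.0007, "ty": 0.0004, "tz": 0.006, "rx": 0.0, "ry": 0.0, "rz": 0.0},
    {"tx": 0.0007, "ty": 0.0004, "tz": 0.01, "rx": 0.0, "ry": 0.0, "rz": 0.0},
    {"tx": 0.0007, "ty": 0.0004, "tz": 0.013, "rx": 0.0, "ry": 0.0, "rz": 0.0},
    {"tx": 0.0007, "ty": 0.0004, "tz": 0.016, "rx": 0.0, "ry": 0.0, "rz": 0.0},
    {"tx": 0.0007, "ty": 0.0004, "tz": 0.019, "rx": 0.0, "ry": 0.0, "rz": 0.0},
    {"tx": 0.0007, "ty": 0.0004, "tz": 0.019, "rx": 0.0, "ry": 0.0, "rz": 0.0},
  ],
)

```text
t: 24.65
eef_pos: [0.5557, -0.0683, 0.1972]
eef_rot: [1.0, -0.016, -0.0, -0.0]
force: [-1.0, 0.1, 2.4]
grip_width: 0.0104
```

Request:
apply_moves(
  jaw=0.0,
  motion=[
    {"tx": 0.0, "ty": 0.0, "tz": 0.0005, "rx": 0.0, "ry": 0.0, "rz": 0.0},
    {"tx": 0.0, "ty": 0.0, "tz": 0.0, "rx": 0.0, "ry": 0.0, "rz": 0.0},
    {"tx": 0.0, "ty": 0.0, "tz": 0.0, "rx": 0.0, "ry": 0.0, "rz": 0.0},
    {"tx": 0.0, "ty": 0.0, "tz": 0.0, "rx": 0.0, "ry": 0.0, "rz": 0.0},
    {"tx": 0.0, "ty": 0.0, "tz": -0.03, "rx": 0.0, "ry": 0.0, "rz": 0.0},
    {"tx": 0.0, "ty": 0.0, "tz": -0.08, "rx": 0.0, "ry": 0.0, "rz": 0.0},
    {"tx": -0.03, "ty": -0.01, "tz": -0.12, "rx": 0.0, "ry": 0.0, "rz": 0.0},
    {"tx": -0.07, "ty": -0.02, "tz": -0.15, "rx": 0.0, "ry": 0.0, "rz": 0.0},
    {"tx": -0.1, "ty": -0.02, "tz": -0.15, "rx": 0.0, "ry": 0.0, "rz": 0.0},
    {"tx": -0.1, "ty": -0.02, "tz": -0.15, "rx": 0.0, "ry": 0.0, "rz": 0.0},
    {"tx": -0.1, "ty": -0.02, "tz": -0.15, "rx": 0.0, "ry": 0.0, "rz": 0.0},
  ],
)

```text
t: 25.75
eef_pos: [0.4564, -0.0453, 0.3477]
eef_rot: [1.0, -0.016, 0.0, 0.0]
force: [0.5, 0.8, -0.8]
grip_width: 0.0427
```

```bash
python3 - <<'E'
from seg import *
im,C=grab("wrist","w11.png"); print(yaw(),tcp()[:3,3])
for col,z in [("blue",.007),("blue",.018),("amber",.007),("amber",.018)]:
    for r in rects(im,C,col,z,200): print(col,z,*r)
dark(im,C)
go(.4320,-.0665,.03,-1.9)
E
```

```text
-1.8747051978060394 [ 0.4569 -0.0453  0.3474]
blue 0.007 [290. 197.] [433.6 -66. ] [47.8 47.5] 42.1
blue 0.007 [425. 128.] [561.5  -4.4] [49.6 51. ] 88.1
blue 0.018 [290. 197.] [434.6 -62.7] [46.1 45.9] 42.1
blue 0.018 [425. 128.] [557.9  -3.2] [47.8 49.2] 88.1
amber 0.007 [284. 296.] [ 419.1 -177.1] [45.  44.8] 50.0
amber 0.007 [420. 198.] [559.6 -71.9] [44.9 46. ] 88.1
amber 0.018 [284. 296.] [ 420.5 -169.9] [43.4 43.2] 50.0
amber 0.018 [420. 198.] [556.  -68.3] [43.3 44.3] 88.1
dark [443. 345.] [ 591.3 -237.5] [50.4 59.4] 74.5
shift [-0.0241  0.0221  0.1624] turn [-0.001  0.     0.001]
```

View pics/w11.png

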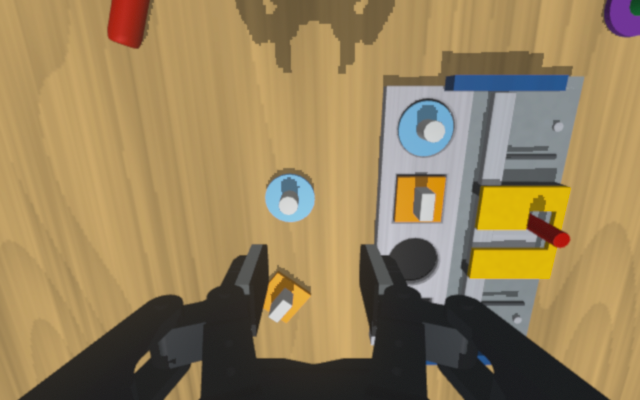

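Request:
apply_moves(
  motion=[
    {"tx": -0.024, "ty": 0.0215, "tz": 0.04, "rx": 0.0, "ry": 0.0, "rz": 0.0},
    {"tx": -0.024, "ty": 0.0215, "tz": 0.085, "rx": 0.0, "ry": 0.0, "rz": 0.0},
    {"tx": -0.024, "ty": 0.0215, "tz": 0.125, "rx": 0.0, "ry": 0.0, "rz": 0.0},
    {"tx": -0.024, "ty": 0.0215, "tz": 0.15, "rx": 0.0, "ry": 0.0, "rz": 0.0},
    {"tx": -0.024, "ty": 0.0215, "tz": 0.159, "rx": 0.0, "ry": 0.0, "rz": 0.0},
    {"tx": -0.024, "ty": 0.0215, "tz": 0.161, "rx": 0.0, "ry": 0.0, "rz": 0.0},
    {"tx": -0.024, "ty": 0.0215, "tz": 0.161, "rx": 0.0, "ry": 0.0, "rz": 0.0},
  ],
)

```text
t: 26.5
eef_pos: [0.4327, -0.0657, 0.1869]
eef_rot: [1.0, -0.016, 0.0, -0.0]
force: [-0.8, -0.3, -0.3]
grip_width: 0.0427
```

Request:
apply_moves(
  jaw=1.0,
  motion=[
    {"tx": 0.0, "ty": 0.0, "tz": 0.0, "rx": 0.0, "ry": 0.0, "rz": 0.0},
    {"tx": 0.0, "ty": 0.0, "tz": 0.0, "rx": 0.0, "ry": 0.0, "rz": 0.0},
    {"tx": 0.0, "ty": 0.0, "tz": 0.0, "rx": 0.0, "ry": 0.0, "rz": 0.0},
    {"tx": 0.0, "ty": 0.0, "tz": 0.0, "rx": 0.0, "ry": 0.0, "rz": 0.0},
    {"tx": 0.0, "ty": 0.0, "tz": 0.0, "rx": 0.0, "ry": 0.0, "rz": 0.0},
    {"tx": 0.0, "ty": 0.0, "tz": -0.03, "rx": 0.0, "ry": 0.0, "rz": 0.0},
    {"tx": 0.0, "ty": 0.0, "tz": -0.07, "rx": 0.0, "ry": 0.0, "rz": 0.0},
    {"tx": 0.0, "ty": 0.0, "tz": -0.1, "rx": 0.0, "ry": 0.0, "rz": 0.0},
    {"tx": 0.0, "ty": 0.0, "tz": -0.1, "rx": 0.0, "ry": 0.0, "rz": 0.0},
    {"tx": 0.0, "ty": 0.0, "tz": -0.1, "rx": 0.0, "ry": 0.0, "rz": 0.0},
  ],
)

```text
t: 27.5
eef_pos: [0.4326, -0.0662, 0.2877]
eef_rot: [1.0, -0.017, 0.001, 0.0]
force: [-1.2, -0.2, -0.5]
grip_width: 0.0153
```

```bash
python3 - <<'E'
from seg import *
im,C=grab("wrist","w12.png"); print(yaw(),tcp()[:3,3],readout.state()["grip_width"])
go(.5535,-.1333,.06,-1.9)
E
```

```text
-1.9027741839788983 [ 0.4324 -0.0661  0.2869] 0.015215848584198565
shift [0.1231 0.0631 0.072 ] turn [-0.    -0.002 -0.   ]
```

Request:
apply_moves(
  motion=[
    {"tx": 0.04, "ty": 0.02, "tz": 0.0, "rx": 0.0, "ry": 0.0, "rz": 0.0},
    {"tx": 0.08, "ty": 0.045, "tz": 0.0, "rx": 0.0, "ry": 0.0, "rz": 0.0},
    {"tx": 0.123, "ty": 0.064, "tz": 0.0, "rx": 0.0, "ry": 0.0, "rz": 0.0},
    {"tx": 0.123, "ty": 0.064, "tz": 0.02, "rx": 0.0, "ry": 0.0, "rz": 0.0},
    {"tx": 0.123, "ty": 0.064, "tz": 0.05, "rx": 0.0, "ry": 0.0, "rz": 0.0},
    {"tx": 0.123, "ty": 0.064, "tz": 0.07, "rx": 0.0, "ry": 0.0, "rz": 0.0},
    {"tx": 0.123, "ty": 0.064, "tz": 0.072, "rx": 0.0, "ry": 0.0, "rz": 0.0},
    {"tx": 0.123, "ty": 0.064, "tz": 0.072, "rx": 0.0, "ry": 0.0, "rz": 0.0},
  ],
)

```text
t: 28.35
eef_pos: [0.5532, -0.1338, 0.2145]
eef_rot: [1.0, -0.016, -0.0, -0.0]
force: [-0.0, -0.6, -0.0]
grip_width: 0.0151
```

```bash
python3 - <<'E'
from lib import *
print(readout.state()["grip_width"],tcp()[:3,3],readout.state()["force"]);go(.5534,-.1341,.0420,-1.9)
E
```

```text
0.015101743258752152 [ 0.5532 -0.1338  0.2145] [-0.0419 -0.6019 -0.0493]
shift [0.0002 0.0003 0.0175] turn [-0.001  0.001  0.001]
```

Request:
apply_moves(
  motion=[
    {"tx": 0.0002, "ty": 0.0003, "tz": 0.005, "rx": 0.0, "ry": 0.0, "rz": 0.0},
    {"tx": 0.0002, "ty": 0.0003, "tz": 0.009, "rx": 0.0, "ry": 0.0, "rz": 0.0},
    {"tx": 0.0002, "ty": 0.0003, "tz": 0.012, "rx": 0.0, "ry": 0.0, "rz": 0.0},
    {"tx": 0.0002, "ty": 0.0003, "tz": 0.015, "rx": 0.0, "ry": 0.0, "rz": 0.0},
    {"tx": 0.0002, "ty": 0.0003, "tz": 0.0175, "rx": 0.0, "ry": 0.0, "rz": 0.0},
    {"tx": 0.0002, "ty": 0.0003, "tz": 0.0175, "rx": 0.0, "ry": 0.0, "rz": 0.0},
  ],
)

```text
t: 28.95
eef_pos: [0.5534, -0.134, 0.1981]
eef_rot: [1.0, -0.016, -0.0, 0.0]
force: [-8.9, 0.4, 25.0]
grip_width: 0.0151
```

Request:
apply_moves(
  jaw=0.0,
  motion=[
    {"tx": 0.0, "ty": 0.0, "tz": 0.0, "rx": 0.0, "ry": 0.0, "rz": 0.0},
    {"tx": 0.0, "ty": 0.0, "tz": 0.0, "rx": 0.0, "ry": 0.0, "rz": 0.0},
    {"tx": 0.0, "ty": 0.0, "tz": 0.0, "rx": 0.0, "ry": 0.0, "rz": 0.0},
    {"tx": 0.0, "ty": 0.0, "tz": 0.0, "rx": 0.0, "ry": 0.0, "rz": 0.0},
    {"tx": 0.0, "ty": 0.0, "tz": -0.03, "rx": 0.0, "ry": 0.0, "rz": 0.0},
    {"tx": 0.0, "ty": 0.0, "tz": -0.04, "rx": 0.0, "ry": 0.0, "rz": 0.0},
    {"tx": 0.0, "ty": 0.0, "tz": -0.04, "rx": 0.0, "ry": 0.0, "rz": 0.0},
  ],
)

```text
t: 29.65
eef_pos: [0.5538, -0.1342, 0.2393]
eef_rot: [1.0, -0.016, 0.001, 0.0]
force: [0.5, -1.0, 0.5]
grip_width: 0.0426
```

Request:
apply_moves(
  jaw=1.0,
  motion=[
    {"tx": 0.0, "ty": 0.0, "tz": 0.0, "rx": 0.0, "ry": 0.0, "rz": 0.0},
    {"tx": 0.0, "ty": 0.0, "tz": 0.0, "rx": 0.0, "ry": 0.0, "rz": 0.0},
    {"tx": 0.0, "ty": 0.0, "tz": 0.0, "rx": 0.0, "ry": 0.0, "rz": 0.0},
    {"tx": 0.0, "ty": 0.0, "tz": 0.0, "rx": 0.0, "ry": 0.0, "rz": 0.0},
    {"tx": 0.0, "ty": 0.0, "tz": 0.01, "rx": 0.0, "ry": 0.0, "rz": 0.0},
    {"tx": 0.0, "ty": 0.0, "tz": 0.016, "rx": 0.0, "ry": 0.0, "rz": 0.0},
    {"tx": 0.0, "ty": 0.0, "tz": 0.02, "rx": 0.0, "ry": 0.0, "rz": 0.0},
    {"tx": 0.0, "ty": 0.0, "tz": 0.02, "rx": 0.0, "ry": 0.0, "rz": 0.0},
  ],
)

```text
t: 30.45
eef_pos: [0.5537, -0.1341, 0.2184]
eef_rot: [1.0, -0.016, 0.0, 0.0]
force: [-0.0, -0.4, 0.4]
grip_width: -0.0001
```

```bash
python3 - <<'E'
from seg import *
print(tcp()[:3,3],readout.state()["grip_width"],readout.state()["force"])
im,C=grab("scene","s1.png"); print(np.round(pix(C,[[.5556,-.1,.02]])))
a=im[170:310,235:415];cv2.imwrite("pics/s1c.png",cv2.resize(a,None,fx=4,fy=4,interpolation=cv2.INTER_CUBIC)[:,:,::-1])
go(.5534,-.1341,.059,-1.9)
E
```

```text
[ 0.5537 -0.1341  0.2184] -0.00014917287812256236 [-0.021  -0.4069  0.3722]
[[315. 228.]]
shift [-0.0004  0.      0.0048] turn [ 0.002 -0.002  0.001]
```

Request:
apply_moves(
  motion=[
    {"tx": 0.0, "ty": 0.0, "tz": 0.002, "rx": 0.0, "ry": 0.0, "rz": 0.0},
    {"tx": 0.0, "ty": 0.0, "tz": 0.003, "rx": 0.0, "ry": 0.0, "rz": 0.0},
    {"tx": 0.0, "ty": 0.0, "tz": 0.004, "rx": 0.0, "ry": 0.0, "rz": 0.0},
    {"tx": 0.0, "ty": 0.0, "tz": 0.0045, "rx": 0.0, "ry": 0.0, "rz": 0.0},
    {"tx": 0.0, "ty": 0.0, "tz": 0.0045, "rx": 0.0, "ry": 0.0, "rz": 0.0},
  ],
)

```text
t: 31.0
eef_pos: [0.5538, -0.1341, 0.2144]
eef_rot: [1.0, -0.016, 0.001, 0.0]
force: [0.0, -0.6, 0.1]
grip_width: 0.0003
```

Request:
apply_moves(
  motion=[
    {"tx": 0.0, "ty": 0.0, "tz": 0.0005, "rx": 0.0, "ry": 0.0, "rz": 0.0},
    {"tx": 0.0, "ty": 0.0, "tz": 0.001, "rx": 0.0, "ry": 0.0, "rz": 0.0},
    {"tx": 0.0, "ty": 0.0, "tz": 0.001, "rx": 0.0, "ry": 0.0, "rz": 0.0},
  ],
)

```text
t: 31.3
eef_pos: [0.5538, -0.1341, 0.2135]
eef_rot: [1.0, -0.016, 0.001, 0.0]
force: [-0.9, -0.2, 4.0]
grip_width: 0.0004
```

Request:
apply_moves(
  jaw=0.0,
  motion=[
    {"tx": 0.0, "ty": 0.0, "tz": -0.04, "rx": 0.0, "ry": 0.0, "rz": 0.0},
    {"tx": 0.0, "ty": 0.0, "tz": -0.09, "rx": 0.0, "ry": 0.0, "rz": 0.0},
    {"tx": -0.04, "ty": 0.0, "tz": -0.12, "rx": 0.0, "ry": 0.0, "rz": 0.0},
    {"tx": -0.08, "ty": 0.0, "tz": -0.13, "rx": 0.0, "ry": 0.0, "rz": 0.0},
    {"tx": -0.12, "ty": 0.0, "tz": -0.13, "rx": 0.0, "ry": 0.0, "rz": 0.0},
    {"tx": -0.12, "ty": 0.0, "tz": -0.13, "rx": 0.0, "ry": 0.0, "rz": 0.0},
    {"tx": -0.12, "ty": 0.0, "tz": -0.13, "rx": 0.0, "ry": 0.0, "rz": 0.0},
  ],
)

```text
t: 32.0
eef_pos: [0.4335, -0.1303, 0.3438]
eef_rot: [1.0, -0.017, 0.001, 0.001]
force: [0.0, 0.1, -0.4]
grip_width: 0.0427
```

```bash
python3 - <<'E'
from seg import *
im,C=grab("wrist","w13.png"); print(yaw(),tcp()[:3,3])
for col,z in [("blue",.018),("amber",.007),("amber",.018)]:
    for r in rects(im,C,col,z,200): print(col,z,*r)
go(.4178,-.177,.031,-40)
E
```

```text
-1.8970871438102024 [ 0.4342 -0.1302  0.3436]
blue 0.018 [444. 179.] [ 554.6 -134.5] [49.  48.7] 46.4
blue 0.018 [463.  21.] [557.8  -8.3] [37.7 49.8] 88.1
amber 0.007 [300. 223.] [ 419.3 -177.2] [44.7 44.4] 50.2
amber 0.007 [453. 103.] [560.6 -68.6] [45.3 46. ] 88.1
amber 0.018 [300. 223.] [ 419.9 -172.9] [43.1 42.8] 50.2
amber 0.018 [453. 103.] [556.2 -68.2] [43.6 44.3] 88.1
shift [-0.0152  0.0472  0.1577] turn [ 0.001 -0.005  1.27 ]
```

View pics/w13.png

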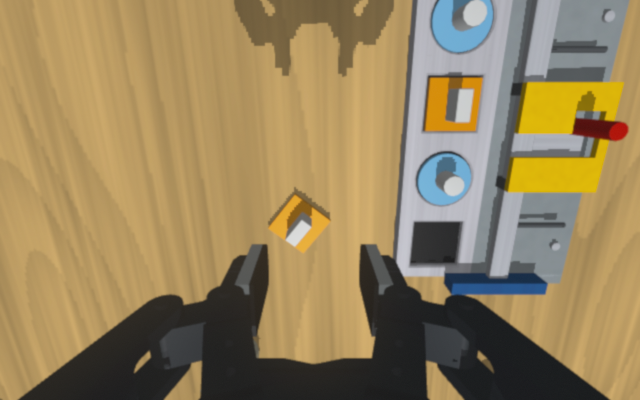

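Request:
apply_moves(
  motion=[
    {"tx": -0.015, "ty": 0.047, "tz": 0.02, "rx": 0.0, "ry": 0.0, "rz": 0.28},
    {"tx": -0.015, "ty": 0.047, "tz": 0.05, "rx": 0.0, "ry": 0.0, "rz": 0.56},
    {"tx": -0.015, "ty": 0.047, "tz": 0.08, "rx": 0.0, "ry": 0.0, "rz": 0.84},
    {"tx": -0.015, "ty": 0.047, "tz": 0.08, "rx": 0.0, "ry": 0.0, "rz": 1.0},
    {"tx": -0.015, "ty": 0.047, "tz": 0.08, "rx": 0.0, "ry": 0.0, "rz": 1.0},
  ],
)

```text
t: 32.55
eef_pos: [0.4188, -0.1763, 0.2627]
eef_rot: [0.961, -0.275, 0.001, -0.0]
force: [-0.0, 0.1, 0.2]
grip_width: 0.0423
```

```bash
python3 - <<'E'
from seg import *
go(.4180,-.1772,.031,-39.9)
E
```

```text
shift [-0.0003  0.0012  0.0767] turn [-0.001 -0.002  0.266]
```

Request:
apply_moves(
  motion=[
    {"tx": 0.0, "ty": 0.001, "tz": 0.03, "rx": 0.0, "ry": 0.0, "rz": 0.266},
    {"tx": 0.0, "ty": 0.001, "tz": 0.055, "rx": 0.0, "ry": 0.0, "rz": 0.266},
    {"tx": 0.0, "ty": 0.001, "tz": 0.07, "rx": 0.0, "ry": 0.0, "rz": 0.266},
    {"tx": 0.0, "ty": 0.001, "tz": 0.0755, "rx": 0.0, "ry": 0.0, "rz": 0.266},
    {"tx": 0.0, "ty": 0.001, "tz": 0.0765, "rx": 0.0, "ry": 0.0, "rz": 0.266},
    {"tx": 0.0, "ty": 0.001, "tz": 0.0765, "rx": 0.0, "ry": 0.0, "rz": 0.266},
  ],
)

```text
t: 33.15
eef_pos: [0.4188, -0.1772, 0.1868]
eef_rot: [0.94, -0.341, 0.001, -0.0]
force: [-0.3, 0.1, 0.9]
grip_width: 0.0426
```

Request:
apply_moves(
  jaw=1.0,
  motion=[
    {"tx": 0.0, "ty": 0.0, "tz": 0.0, "rx": 0.0, "ry": 0.0, "rz": 0.0},
    {"tx": 0.0, "ty": 0.0, "tz": 0.0, "rx": 0.0, "ry": 0.0, "rz": 0.0},
    {"tx": 0.0, "ty": 0.0, "tz": 0.0, "rx": 0.0, "ry": 0.0, "rz": 0.0},
    {"tx": 0.0, "ty": 0.0, "tz": 0.0, "rx": 0.0, "ry": 0.0, "rz": 0.0},
    {"tx": 0.0, "ty": 0.0, "tz": 0.0, "rx": 0.0, "ry": 0.0, "rz": 0.0},
    {"tx": 0.0, "ty": 0.0, "tz": -0.03, "rx": 0.0, "ry": 0.0, "rz": 0.0},
    {"tx": 0.0, "ty": 0.0, "tz": -0.07, "rx": 0.0, "ry": 0.0, "rz": -0.25},
    {"tx": 0.0, "ty": 0.0, "tz": -0.1, "rx": 0.0, "ry": 0.0, "rz": -0.5},
    {"tx": 0.0, "ty": 0.0, "tz": -0.1, "rx": 0.0, "ry": 0.0, "rz": -0.75},
    {"tx": 0.0, "ty": 0.0, "tz": -0.1, "rx": 0.0, "ry": 0.0, "rz": -1.0},
    {"tx": 0.0, "ty": 0.0, "tz": -0.1, "rx": 0.0, "ry": 0.0, "rz": -1.0},
  ],
)

```text
t: 34.25
eef_pos: [0.4184, -0.1775, 0.2872]
eef_rot: [0.996, -0.085, 0.001, 0.0]
force: [0.5, -0.1, -0.6]
grip_width: 0.0104
```

```bash
python3 - <<'E'
from seg import *
im,C=grab("wrist","w14.png"); print(yaw(),tcp()[:3,3],readout.state()["grip_width"])
go(.5512,-.2003,.06,-1.9)
E
```

```text
-10.02028690190706 [ 0.4184 -0.1775  0.287 ] 0.01035974009586001
shift [ 0.1346 -0.0006  0.0723] turn [ 0.    -0.005 -0.271]
```

Request:
apply_moves(
  motion=[
    {"tx": 0.04, "ty": 0.0, "tz": 0.0, "rx": 0.0, "ry": 0.0, "rz": -0.27},
    {"tx": 0.09, "ty": 0.0, "tz": 0.0, "rx": 0.0, "ry": 0.0, "rz": -0.27},
    {"tx": 0.1345, "ty": -0.0005, "tz": 0.0, "rx": 0.0, "ry": 0.0, "rz": -0.27},
    {"tx": 0.1345, "ty": -0.0005, "tz": 0.02, "rx": 0.0, "ry": 0.0, "rz": -0.27},
    {"tx": 0.1345, "ty": -0.0005, "tz": 0.05, "rx": 0.0, "ry": 0.0, "rz": -0.27},
    {"tx": 0.1345, "ty": -0.0005, "tz": 0.07, "rx": 0.0, "ry": 0.0, "rz": -0.27},
    {"tx": 0.1345, "ty": -0.0005, "tz": 0.072, "rx": 0.0, "ry": 0.0, "rz": -0.27},
    {"tx": 0.1345, "ty": -0.0005, "tz": 0.072, "rx": 0.0, "ry": 0.0, "rz": -0.27},
  ],
)

```text
t: 35.1
eef_pos: [0.5512, -0.2001, 0.2154]
eef_rot: [1.0, -0.018, 0.001, 0.0]
force: [-0.1, 0.2, 0.3]
grip_width: 0.0104
```

```bash
python3 - <<'E'
from lib import *
print(readout.state()["grip_width"],tcp()[:3,3],readout.state()["force"]);go(.5512,-.2003,.0418,-1.9)
E
```

```text
0.01039950494114715 [ 0.5512 -0.2001  0.2154] [-0.0673  0.1639  0.3124]
shift [-0.      0.0002  0.0186] turn [ 0.    -0.003 -0.004]
```

Request:
apply_moves(
  motion=[
    {"tx": 0.0, "ty": 0.0002, "tz": 0.005, "rx": 0.0, "ry": 0.0, "rz": -0.004},
    {"tx": 0.0, "ty": 0.0002, "tz": 0.009, "rx": 0.0, "ry": 0.0, "rz": -0.004},
    {"tx": 0.0, "ty": 0.0002, "tz": 0.012, "rx": 0.0, "ry": 0.0, "rz": -0.004},
    {"tx": 0.0, "ty": 0.0002, "tz": 0.015, "rx": 0.0, "ry": 0.0, "rz": -0.004},
    {"tx": 0.0, "ty": 0.0002, "tz": 0.018, "rx": 0.0, "ry": 0.0, "rz": -0.004},
    {"tx": 0.0, "ty": 0.0002, "tz": 0.0185, "rx": 0.0, "ry": 0.0, "rz": -0.004},
  ],
)

```text
t: 35.7
eef_pos: [0.5517, -0.2, 0.1976]
eef_rot: [1.0, -0.017, 0.001, 0.0]
force: [-4.2, 2.9, 19.0]
grip_width: 0.0101
```

Request:
apply_moves(
  jaw=0.0,
  motion=[
    {"tx": 0.0, "ty": 0.0, "tz": 0.0, "rx": 0.0, "ry": 0.0, "rz": 0.0},
    {"tx": 0.0, "ty": 0.0, "tz": 0.0, "rx": 0.0, "ry": 0.0, "rz": 0.0},
    {"tx": 0.0, "ty": 0.0, "tz": 0.0, "rx": 0.0, "ry": 0.0, "rz": 0.0},
    {"tx": 0.0, "ty": 0.0, "tz": 0.0, "rx": 0.0, "ry": 0.0, "rz": 0.0},
    {"tx": 0.0, "ty": 0.0, "tz": -0.03, "rx": 0.0, "ry": 0.0, "rz": 0.0},
    {"tx": 0.0, "ty": 0.0, "tz": -0.035, "rx": 0.0, "ry": 0.0, "rz": 0.0},
    {"tx": 0.0, "ty": 0.0, "tz": -0.035, "rx": 0.0, "ry": 0.0, "rz": 0.0},
  ],
)

```text
t: 36.4
eef_pos: [0.5517, -0.2002, 0.2333]
eef_rot: [1.0, -0.017, 0.002, 0.0]
force: [-2.1, -0.1, 0.0]
grip_width: 0.0426
```

Request:
apply_moves(
  jaw=1.0,
  motion=[
    {"tx": 0.0, "ty": 0.0, "tz": 0.0, "rx": 0.0, "ry": 0.0, "rz": 0.0},
    {"tx": 0.0, "ty": 0.0, "tz": 0.0, "rx": 0.0, "ry": 0.0, "rz": 0.0},
    {"tx": 0.0, "ty": 0.0, "tz": 0.0, "rx": 0.0, "ry": 0.0, "rz": 0.0},
    {"tx": 0.0, "ty": 0.0, "tz": 0.0, "rx": 0.0, "ry": 0.0, "rz": 0.0},
    {"tx": 0.0, "ty": 0.0, "tz": 0.01, "rx": 0.0, "ry": 0.0, "rz": 0.0},
    {"tx": 0.0, "ty": 0.0, "tz": 0.014, "rx": 0.0, "ry": 0.0, "rz": 0.0},
    {"tx": 0.0, "ty": 0.0, "tz": 0.014, "rx": 0.0, "ry": 0.0, "rz": 0.0},
  ],
)

```text
t: 37.1
eef_pos: [0.5515, -0.2001, 0.2183]
eef_rot: [1.0, -0.017, 0.001, 0.0]
force: [-0.1, -0.3, 0.0]
grip_width: -0.0
```

```bash
python3 - <<'E'
from lib import *
print(readout.state()["grip_width"],tcp()[:3,3],readout.state()["force"])
E
```

```text
-2.062064737117742e-05 [ 0.5515 -0.2001  0.2183] [-0.086  -0.2967  0.0347]
```

Request:
apply_moves(
  motion=[
    {"tx": 0.0, "ty": 0.0, "tz": 0.002, "rx": 0.0, "ry": 0.0, "rz": 0.0},
    {"tx": 0.0, "ty": 0.0, "tz": 0.0035, "rx": 0.0, "ry": 0.0, "rz": 0.0},
    {"tx": 0.0, "ty": 0.0, "tz": 0.0045, "rx": 0.0, "ry": 0.0, "rz": 0.0},
    {"tx": 0.0, "ty": 0.0, "tz": 0.005, "rx": 0.0, "ry": 0.0, "rz": 0.0},
    {"tx": 0.0, "ty": 0.0, "tz": 0.005, "rx": 0.0, "ry": 0.0, "rz": 0.0},
  ],
)

```text
t: 37.6
eef_pos: [0.5515, -0.2001, 0.2135]
eef_rot: [1.0, -0.017, 0.002, 0.0]
force: [-1.5, 0.7, 3.3]
grip_width: -0.0002
```

Request:
apply_moves(
  motion=[
    {"tx": 0.0, "ty": 0.0, "tz": -0.02, "rx": 0.0, "ry": 0.0, "rz": 0.0},
    {"tx": 0.0, "ty": -0.04, "tz": -0.03, "rx": 0.0, "ry": 0.0, "rz": 0.0},
    {"tx": 0.0, "ty": -0.085, "tz": -0.03, "rx": 0.0, "ry": 0.0, "rz": 0.0},
    {"tx": 0.0, "ty": -0.132, "tz": -0.025, "rx": 0.0, "ry": 0.0, "rz": 0.0},
    {"tx": 0.0, "ty": -0.132, "tz": -0.005, "rx": 0.0, "ry": 0.0, "rz": 0.0},
    {"tx": 0.0, "ty": -0.132, "tz": -0.004, "rx": 0.0, "ry": 0.0, "rz": 0.0},
    {"tx": 0.0, "ty": -0.132, "tz": -0.004, "rx": 0.0, "ry": 0.0, "rz": 0.0},
  ],
)

```text
t: 38.3
eef_pos: [0.5558, -0.0689, 0.2174]
eef_rot: [1.0, -0.017, 0.001, 0.001]
force: [-0.3, 0.1, 0.9]
grip_width: -0.0002
```

Nest3 shows the same seated height as nest2 (0.2135). I'll tap nest1 and nest0 too.

Request:
apply_moves(
  motion=[
    {"tx": 0.0, "ty": 0.0, "tz": 0.002, "rx": 0.0, "ry": 0.0, "rz": 0.0},
    {"tx": 0.0, "ty": 0.0, "tz": 0.003, "rx": 0.0, "ry": 0.0, "rz": 0.0},
    {"tx": 0.0, "ty": 0.0, "tz": 0.004, "rx": 0.0, "ry": 0.0, "rz": 0.0},
    {"tx": 0.0, "ty": 0.0, "tz": 0.004, "rx": 0.0, "ry": 0.0, "rz": 0.0},
  ],
)

```text
t: 38.7
eef_pos: [0.5559, -0.0694, 0.2136]
eef_rot: [1.0, -0.017, 0.001, 0.001]
force: [-1.5, -0.6, 0.3]
grip_width: -0.0001
```

Request:
apply_moves(
  motion=[
    {"tx": 0.0, "ty": 0.0, "tz": -0.02, "rx": 0.0, "ry": 0.0, "rz": 0.0},
    {"tx": 0.0, "ty": -0.035, "tz": -0.025, "rx": 0.0, "ry": 0.0, "rz": 0.0},
    {"tx": 0.0, "ty": -0.066, "tz": -0.025, "rx": 0.0, "ry": 0.0, "rz": 0.0},
    {"tx": 0.0, "ty": -0.066, "tz": -0.005, "rx": 0.0, "ry": 0.0, "rz": 0.0},
    {"tx": 0.0, "ty": -0.066, "tz": -0.004, "rx": 0.0, "ry": 0.0, "rz": 0.0},
    {"tx": 0.0, "ty": -0.066, "tz": -0.002, "rx": 0.0, "ry": 0.0, "rz": 0.0},
    {"tx": 0.0, "ty": -0.066, "tz": -0.001, "rx": 0.0, "ry": 0.0, "rz": 0.0},
    {"tx": 0.0, "ty": -0.066, "tz": 0.0, "rx": 0.0, "ry": 0.0, "rz": 0.0},
    {"tx": 0.0, "ty": -0.066, "tz": 0.0, "rx": 0.0, "ry": 0.0, "rz": 0.0},
  ],
)

```text
t: 39.6
eef_pos: [0.5583, -0.0038, 0.2137]
eef_rot: [1.0, -0.018, 0.001, 0.001]
force: [-0.3, 0.4, -0.3]
grip_width: -0.0002
```

Request:
apply_moves(
  jaw=-1.0,
  motion=[
    {"tx": 0.0, "ty": 0.0, "tz": -0.05, "rx": 0.0, "ry": 0.0, "rz": 0.0},
    {"tx": 0.0, "ty": 0.0, "tz": -0.1, "rx": 0.0, "ry": 0.0, "rz": 0.0},
    {"tx": 0.05, "ty": 0.04, "tz": -0.12, "rx": 0.0, "ry": 0.0, "rz": 0.0},
    {"tx": 0.09, "ty": 0.084, "tz": -0.12, "rx": 0.0, "ry": 0.0, "rz": 0.0},
    {"tx": 0.09, "ty": 0.084, "tz": -0.12, "rx": 0.0, "ry": 0.0, "rz": 0.0},
    {"tx": 0.09, "ty": 0.084, "tz": -0.12, "rx": 0.0, "ry": 0.0, "rz": 0.0},
  ],
)

```text
t: 40.2
eef_pos: [0.6462, -0.0946, 0.3341]
eef_rot: [1.0, -0.02, 0.002, 0.001]
force: [-1.1, 0.1, -0.9]
grip_width: 0.0845
```

```bash
python3 - <<'E'
from seg import *
im,C=grab("wrist","w15.png"); print(yaw(),tcp()[:3,3])
for col,z in [("blue",.018),("amber",.018),("red",.072)]:
    for r in rects(im,C,col,z,100): print(col,z,*r)
go(.6542,-.0878,.0632,-1.9)
E
```

```text
-2.1814483355749212 [ 0.6453 -0.0924  0.3339]
blue 0.018 [213. 227.] [ 554.5 -134.1] [49.5 47.9] 81.3
blue 0.018 [196.  75.] [557.7  -2.7] [48.4 48.8] 87.7
blue 0.018 [207.  22.] [572.7  36.5] [15.3 12. ] 87.7
amber 0.018 [233. 289.] [ 563.8 -200.6] [42.7 22.7] 88.1
amber 0.018 [206. 155.] [556.9 -68. ] [43.5 43.7] 88.1
red 0.072 [322. 191.] [654.5 -88.1] [11.9 12.4] 16.6
shift [ 0.0084 -0.0051  0.1157] turn [ 0.002 -0.005 -0.009]
```

View pics/w15.png

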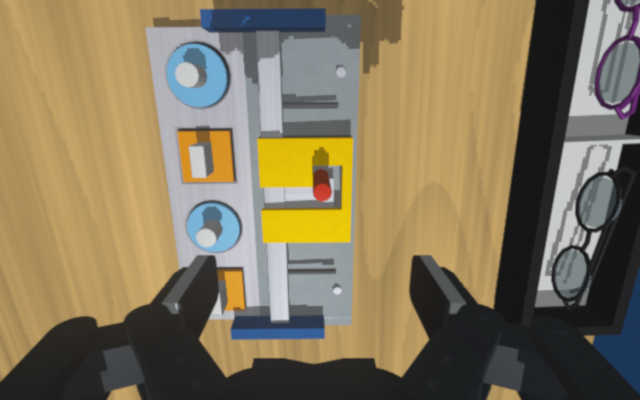

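Request:
apply_moves(
  motion=[
    {"tx": 0.0083, "ty": -0.005, "tz": 0.02, "rx": 0.0, "ry": 0.0, "rz": -0.009},
    {"tx": 0.0083, "ty": -0.005, "tz": 0.06, "rx": 0.0, "ry": 0.0, "rz": -0.009},
    {"tx": 0.0083, "ty": -0.005, "tz": 0.1, "rx": 0.0, "ry": 0.0, "rz": -0.009},
    {"tx": 0.0083, "ty": -0.005, "tz": 0.114, "rx": 0.0, "ry": 0.0, "rz": -0.009},
    {"tx": 0.0083, "ty": -0.005, "tz": 0.1155, "rx": 0.0, "ry": 0.0, "rz": -0.009},
    {"tx": 0.0083, "ty": -0.005, "tz": 0.1155, "rx": 0.0, "ry": 0.0, "rz": -0.009},
  ],
)

```text
t: 40.85
eef_pos: [0.6544, -0.0875, 0.2198]
eef_rot: [1.0, -0.017, 0.002, 0.001]
force: [0.4, -0.1, 1.1]
grip_width: 0.0853
```

Request:
apply_moves(
  jaw=1.0,
  motion=[
    {"tx": 0.0, "ty": 0.0, "tz": 0.0, "rx": 0.0, "ry": 0.0, "rz": 0.0},
    {"tx": 0.0, "ty": 0.0, "tz": 0.0, "rx": 0.0, "ry": 0.0, "rz": 0.0},
    {"tx": 0.0, "ty": 0.0, "tz": 0.0, "rx": 0.0, "ry": 0.0, "rz": 0.0},
    {"tx": 0.0, "ty": 0.0, "tz": 0.0, "rx": 0.0, "ry": 0.0, "rz": 0.0},
    {"tx": 0.0, "ty": 0.0, "tz": 0.0, "rx": 0.0, "ry": 0.0, "rz": 0.0},
    {"tx": 0.0, "ty": 0.0, "tz": 0.0, "rx": 0.0, "ry": 0.0, "rz": 0.0},
    {"tx": 0.0, "ty": 0.0, "tz": 0.0, "rx": 0.0, "ry": 0.0, "rz": 0.0},
    {"tx": 0.002, "ty": 0.0, "tz": 0.0, "rx": 0.0, "ry": 0.0, "rz": 0.0},
    {"tx": 0.004, "ty": 0.0, "tz": 0.0, "rx": 0.0, "ry": 0.0, "rz": 0.0},
    {"tx": 0.005, "ty": 0.0, "tz": 0.0, "rx": 0.0, "ry": 0.0, "rz": 0.0},
    {"tx": 0.005, "ty": 0.0, "tz": 0.0, "rx": 0.0, "ry": 0.0, "rz": 0.0},
  ],
)

```text
t: 41.95
eef_pos: [0.6591, -0.0877, 0.22]
eef_rot: [1.0, -0.017, 0.001, 0.001]
force: [-6.7, -1.5, 8.5]
grip_width: 0.0121
```

Request:
apply_moves(
  motion=[
    {"tx": 0.0, "ty": 0.005, "tz": 0.0, "rx": 0.0, "ry": 0.0, "rz": 0.0},
    {"tx": 0.0, "ty": 0.01, "tz": 0.0, "rx": 0.0, "ry": 0.0, "rz": 0.0},
    {"tx": 0.0, "ty": 0.0155, "tz": 0.0, "rx": 0.0, "ry": 0.0, "rz": 0.0},
    {"tx": 0.0, "ty": 0.0155, "tz": 0.0, "rx": 0.0, "ry": 0.0, "rz": 0.0},
  ],
)

```text
t: 42.35
eef_pos: [0.6581, -0.103, 0.2201]
eef_rot: [1.0, -0.017, 0.0, 0.0]
force: [-7.2, -0.8, 6.4]
grip_width: 0.0121
```

Request:
apply_moves(
  motion=[
    {"tx": -0.006, "ty": 0.0, "tz": 0.0, "rx": 0.0, "ry": 0.0, "rz": 0.0},
    {"tx": -0.012, "ty": 0.0, "tz": 0.0, "rx": 0.0, "ry": 0.0, "rz": 0.0},
    {"tx": -0.018, "ty": 0.0, "tz": 0.0, "rx": 0.0, "ry": 0.0, "rz": 0.0},
    {"tx": -0.024, "ty": 0.0, "tz": 0.0, "rx": 0.0, "ry": 0.0, "rz": 0.0},
    {"tx": -0.024, "ty": 0.0, "tz": 0.0, "rx": 0.0, "ry": 0.0, "rz": 0.0},
  ],
)

```text
t: 42.85
eef_pos: [0.6333, -0.1022, 0.2202]
eef_rot: [1.0, -0.017, -0.0, 0.0]
force: [-4.6, 0.4, 4.7]
grip_width: 0.0119
```

Request:
apply_moves(
  motion=[
    {"tx": -0.005, "ty": 0.0, "tz": 0.0, "rx": 0.0, "ry": 0.0, "rz": 0.0},
    {"tx": -0.01, "ty": 0.0, "tz": 0.0, "rx": 0.0, "ry": 0.0, "rz": 0.0},
    {"tx": -0.0125, "ty": 0.0, "tz": 0.0, "rx": 0.0, "ry": 0.0, "rz": 0.0},
    {"tx": -0.0125, "ty": 0.0, "tz": 0.0, "rx": 0.0, "ry": 0.0, "rz": 0.0},
  ],
)

```text
t: 43.25
eef_pos: [0.6204, -0.1017, 0.2202]
eef_rot: [1.0, -0.017, -0.0, 0.0]
force: [-2.8, -0.2, 2.5]
grip_width: 0.0117
```

Request:
apply_moves(
  jaw=-1.0,
  motion=[
    {"tx": 0.0, "ty": 0.0, "tz": 0.0, "rx": 0.0, "ry": 0.0, "rz": 0.0},
    {"tx": 0.0, "ty": 0.0, "tz": 0.0, "rx": 0.0, "ry": 0.0, "rz": 0.0},
    {"tx": 0.0, "ty": 0.0, "tz": 0.0, "rx": 0.0, "ry": 0.0, "rz": 0.0},
    {"tx": 0.0, "ty": 0.0, "tz": 0.0, "rx": 0.0, "ry": 0.0, "rz": 0.0},
    {"tx": 0.0, "ty": 0.0, "tz": 0.0, "rx": 0.0, "ry": 0.0, "rz": 0.0},
    {"tx": 0.0, "ty": 0.0, "tz": -0.03, "rx": 0.0, "ry": 0.0, "rz": 0.0},
    {"tx": 0.0, "ty": 0.0, "tz": -0.08, "rx": 0.0, "ry": 0.0, "rz": 0.0},
    {"tx": -0.03, "ty": -0.04, "tz": -0.13, "rx": 0.0, "ry": 0.0, "rz": 0.0},
    {"tx": -0.06, "ty": -0.07, "tz": -0.17, "rx": 0.0, "ry": 0.0, "rz": 0.0},
    {"tx": -0.06, "ty": -0.1, "tz": -0.2, "rx": 0.0, "ry": 0.0, "rz": 0.0},
    {"tx": -0.06, "ty": -0.1, "tz": -0.2, "rx": 0.0, "ry": 0.0, "rz": 0.0},
    {"tx": -0.06, "ty": -0.1, "tz": -0.2, "rx": 0.0, "ry": 0.0, "rz": 0.0},
  ],
)

```text
t: 44.45
eef_pos: [0.5639, 0.0023, 0.4224]
eef_rot: [1.0, -0.015, 0.002, 0.0]
force: [-0.0, -0.3, -0.8]
grip_width: 0.0853
```

```bash
python3 - <<'E'
from seg import *
im,C=grab("wrist","w16.png"); print(yaw(),tcp()[:3,3])
for col,z in [("blue",.018),("amber",.018),("red",.072),("green",.033),("purple",.008)]:
    for r in rects(im,C,col,z,60): print(col,z,*r)
im2,C2=grab("top","t4.png")
for r in rects(im2,C2,"red",.072,4): print("top red",*r)
for r in rects(im2,C2,"green",.033,4): print("top green",*r)
cv2.imwrite("pics/f.png",np.vstack([im,im2])[:,:,::-1][:, :] if 0 else cv2.resize(np.vstack([im,im2])[:,:,::-1],(480,600)))
E
```

```text
-1.8540014110305492 [0.564  0.0006 0.4206]
blue 0.018 [306. 270.] [ 550.1 -133.8] [48.  40.3] 88.6
blue 0.018 [305. 168.] [554.1  -2.8] [47.8 41.2] 88.6
blue 0.018 [361. 136.] [619.9  31.2] [13.2 95.5] 88.2
amber 0.018 [306. 314.] [ 549.4 -199.2] [41.6 35.8] 88.1
amber 0.018 [305. 220.] [553.7 -67.4] [42.3 36.4] 88.1
red 0.072 [367. 267.] [ 620.3 -102.5] [10.7 11. ] 0.7
red 0.072 [71. 66.] [352.1 106.2] [67.7 18.2] 68.1
green 0.033 [468.  75.] [725.8  91.3] [16.2 22.6] 88.3
purple 0.008 [617. 136.] [911.4  13.3] [146.4  44.7] 90.0
purple 0.008 [462.  75.] [730.4  91.7] [47.6 47.2] 4.6
purple 0.008 [365.  39.] [624.6 130.6] [46.2 46.7] 88.3
top red [246. 276.] [336.  123.3] [25.3 18.2] 70.2
top red [346. 156.] [ 620.4 -103.3] [ 8.3 11.7] 46.4
top green [200. 196.] [520.2 253.6] [19.6 19.2] 47.0
top green [168. 197.] [518.4 333.8] [17.4 25.2] 1.3
```

View pics/f.png

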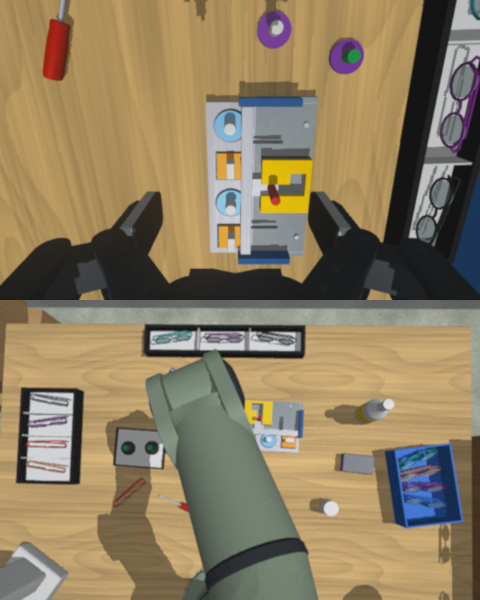

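```bash
python3 -c "
from plant import order; print(order.close_job())"
```

```text
the job is handed in; nothing more can be done
None
```

The job is done and handed in at about 45 s of the 208 s allowed. No verdict was reported.

- **Clamp back:** I pushed it back by the red post and parked the post in the notch, where it stayed by itself throughout.
- **Finished blanks:** there were two, both round (done1 and done3). They stand flat in the black tray; nest1 was empty at the start, so done2 was absent.
- **New blanks:** all four are seated, the round ones in nest0 and nest2 and the square ones in nest1 and nest3. The purple look-alikes were left alone.
- **Clamp home:** with all blanks seated, I freed the post and let the clamp spring back.

**Last checks:**
- **Seating:** I touched down towards each stub with the fingers shut. On nest2 and nest3 I met the stub about 0.5 mm above the nominal 40 mm. On nest1 and nest0 I felt no clear contact at that height. So none stands high, but for those two the touch only rules out standing proud.
- **Clamp:** the last picture shows the bar over the nests' rear rims. The post is within about 1 mm of where it started.
- **Tray and bench:** the last top picture shows both finished blanks in the tray. The bystanders look undisturbed where visible; the arm hides part of the bench, including the blue spectacles.

**What disagreed:** setting done1 in the tray briefly gave 69 N at the wrist (limit 120 N), because the descent was too fast. Three of the new blanks met 16–25 N about 1 mm earlier than I expected on lowering, which is why I did the touch check. The wrist camera read about 1.3 mm off sideways, which I corrected for.

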